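# Set sprung tweezers to the gauge-length lines of a rule laid along a rubber bar

### The job

Lay the small aluminium gauge rule flat on the worktop with its lined edge flush against the robot-side long edge of the rubber bar, both long lines beside the bar, and let go of it. Then take the bent-tip sprung tweezers off their rest by the two finger pads, squeeze them until the gap between the tips matches the two long lines on the rule, and finish holding them steady with one tip just above each line (within about a centimetre, not touching the rule or bar). The program finishes while still holding the tweezers at that gap; leave the other things on the bench where they are.

Things in the scene. Friction and masses are not known exactly. Their poses are not given: they have to be found in the camera images.
- bar: black rubber bar with a white facing strip on top, 22 x 110 x 8 mm, fixed on the worktop. Origin: centre of its underside; y along its length, x across it, pointing away from the robot (within about 0.25 rad); its robot-side edge is at x = -11 mm.
- rule: loose aluminium gauge rule, 36 (x) x 130 (y) x 5 mm, about 0.12 kg, lying flat. Origin: centre of its underside; y along its length. Its lined edge is the long edge at x = +18 mm, facing away from the robot at the start (within 0.3 rad). Two long dark lines 25 mm apart cross its top at y = -17.5 and -42.5 mm, from x = -4 to +18 mm. Black upright grip near its +y end.
- rule_handle (a point): point on the axis of the rule's black grip block, 28 mm above the rule's underside (rule frame x -4, y 35 mm). The block is 16 (x) x 20 (y) mm and rises from z = 5 to 37 mm.
- rule_edge_left (a point): point on the rule's lined edge, 60 mm from its middle on the +y side, at half thickness (rule frame x 18, y 60, z 2.5 mm).
- rule_edge_right (a point): the same, 60 mm from the middle on the -y side.
- rule_mark_left (a point): point on the line at y = -17.5 mm, on the rule's top face, 8 mm in from the lined edge (rule frame x 10 mm).
- rule_mark_right (a point): point on the line at y = -42.5 mm, otherwise the same.
- rest: fixed low grey stand, 150 x 74 mm, with two white cross supports that carry the tweezers 32 mm above the worktop. Origin: below the finger pads, at worktop height; x toward the tips. Between the supports (x -78 to +32 mm), where the fingers go, there is only its 6 mm base plate. The ends of the front support (y = +-35 mm) rise to 42 mm.
- tweezers: loose steel tweezers, 158 mm long, 0.085 kg, lying level, tips bent down. Origin: midway between the finger pads, at the underside of the legs; x points to the tips, y is the squeeze direction, z up. Legs z 0 to 12 mm. Black outer finger pads: x -15 to +15, z -1 to 13 mm; 49 mm over the pads when free, 38 mm (pads parallel) at the 25 mm gap. Heel block at x -98 to -74 mm.
- tweezers_grip (a point): point midway between the finger pads, at mid height of the legs (tweezers frame z = 6 mm).
- tip_left (a point): inner lower corner of the +y tip; the distance between tip_left and tip_right is the tip gap, 45 mm free. At the 25 mm gap the corners are at x 58, y +-12.5, z -20 mm in the tweezers frame. Each tip is 3 mm wide, outward of its corner.
- tip_right (a point): inner lower corner of the -y tip.
- tweezers_left (a joint): squeeze angle of the +y leg (rad), 0 = free, growing as squeezed, at most 0.15; the other leg turns equally. Tip gap is about 45 mm - 277 mm x angle (25 mm at 0.0714); width over the pads changes 160 mm per rad. The spring pushes outward with about 8 N on each pad at the 25 mm gap.
- puck: bystander: black rubber disc, 80 mm across, 12 mm high, origin at its underside centre.
- ring: bystander: thick black rubber ring, 70 mm across, 18 mm high, origin at its underside centre.
- jar: bystander: sample jar with a black cap, 62 x 62 x 104 mm, origin at its underside centre.
Not all that is in view belongs to the job. Of the things like the bar, leave any that is turquoise or yellow; of the rest the larger one is meant.

How it is judged:
On the way, in this order (a step that is already met when the one before it is completed fails the run):
1. the rule lies flat and flush against the bar's robot-side edge, both lines beside the bar, and is let go, with the tweezers still on their rest (x of rule_edge_left in the frame of bar between -0.014 and -0.0085 m and x of rule_edge_right in the frame of bar between -0.014 and -0.0085 m and y of rule_mark_left in the frame of bar between -0.054 and 0.054 m and y of rule_mark_right in the frame of bar between -0.054 and 0.054 m and angle between rule's own z axis and vertical below 0.05 rad and height (world z) of rule below 0.003 m and contact force between the fingers and rule below 0.1 N and linear speed of rule below 0.02 m/s and distance between tweezers and rest below 0.04 m), for 0.3 s.
2. the tweezers are lifted off the rest in the fingers (contact force between the fingers and tweezers above 1 N and contact force between tweezers and rest below 0.1 N and distance between tweezers and rest above 0.05 m), for 0.2 s.
At the end, for the whole second after the job is handed in: Rule flat, both ends of its lined edge within 3 mm of the bar's edge, lines within the bar's length; only the fingers hold the tweezers, tip gap steady at 25 +-2.5 mm, each tip's inner corner over the rule, within 5 mm of its line and 0.5 to 15 mm above its top (x of rule_edge_left in the frame of bar between -0.014 and -0.0085 m and x of rule_edge_right in the frame of bar between -0.014 and -0.0085 m and y of rule_mark_left in the frame of bar between -0.054 and 0.054 m and y of rule_mark_right in the frame of bar between -0.054 and 0.054 m and angle between rule's own z axis and vertical below 0.05 rad and distance between tip_left and tip_right between 0.0225 and 0.0275 m and ((x of tip_left in the frame of rule between -0.017 and 0.02 m and y of tip_left in the frame of rule between -0.0225 and -0.0125 m and z of tip_left in the frame of rule between 0.0055 and 0.02 m and x of tip_right in the frame of rule between -0.017 and 0.02 m and y of tip_right in the frame of rule between -0.0475 and -0.0375 m and z of tip_right in the frame of rule between 0.0055 and 0.02 m) or (x of tip_left in the frame of rule between -0.017 and 0.02 m and y of tip_left in the frame of rule between -0.0475 and -0.0375 m and z of tip_left in the frame of rule between 0.0055 and 0.02 m and x of tip_right in the frame of rule between -0.017 and 0.02 m and y of tip_right in the frame of rule between -0.0225 and -0.0125 m and z of tip_right in the frame of rule between 0.0055 and 0.02 m)) and height (world z) of tweezers above 0.02 m and contact force between the fingers and tweezers above 2 N and contact force between tweezers and rule below 0.3 N and contact force between tweezers and bar below 0.3 N and contact force between tweezers and rest below 0.3 N and linear speed of each of tweezers, rule below 0.02 m/s and velocity of joint tweezers_left between -0.1 and 0.1 rad/s); the arm keeps its last pose, push and grip.
It fails at once if the puck is pushed from its place (distance of puck from where it was at the start of the episode above 0.02 m).
It fails at once if the ring is pushed from its place (distance of ring from where it was at the start of the episode above 0.02 m).
It fails at once if the jar is pushed from its place (distance of jar from where it was at the start of the episode above 0.02 m).
It also fails if it takes over 51 s, if anything falls off the work surface, if the arm or the gripper's body presses on something with over 40 N, if the wrist force passes 120 N, or if a joint passes its speed limit or range.

### The arm

A 6-joint arm with a two-finger parallel gripper is mounted at the origin on the work surface; the furniture and walls round the work are solid. World frame = base frame: x ahead of the robot, y to its left, z up, the work surface at z = 0. Lengths are in m, angles in rad, forces in N, time in s.
With the tool pointing down it reaches from about 0.25 to 0.775 m from the base axis. Payload 4 kg.
Tool frame: the origin (TCP) lies midway between the tips of the shut fingers; the grasp point (between the pads) lies 19 mm behind it; z points along the fingers, y is the line along which they close (so a half turn about z gives the same grasp; the last joint's range is limited). The gripper opens to 85 mm and grips with 20 to 120 N. Pads are 22 mm wide; open, the fingers measure 114 mm over their backs; the gripper's body (76 mm by 85 mm) begins 54 mm behind the grasp point. The pads swing forward as they close: fully open they stand 13 mm farther back than shut.
Start: joints at [-1.243, 0.087, 1.371, -0, 1.684, -0.103], TCP at [0.23, -0.5, 0.195] pointing down, gripper open.
Joint ranges: [-3.1, 3.1], [-0.76, 2.03], [0.27, 2.55], [-1.08, 4.22], [0.17, 2.65], [-2.57, 2.57]. Speed limits (rad/s): [2.79, 2.79, 3.14, 3.14, 3.14, 3.14].

### API

Orientations are given as a unit quaternion [w, x, y, z].
In Python, from plant import ctrl, eyes, order gives the robot as it stands.
- The arm moves only by the tool step_arm, never from a script. Its argument "moves" is a list of rows, each an object of numbers: "ax", "ay", "az": the turn, a rotation vector about the tool's x, y, z in rad; "tx", "ty", "tz": the shift along the tool's x, y, z in mm; "gripper": the closure, from -1 (fully open) to 1 (shut). A call has 1 to 20 rows; each row shifts and turns the commanded pose from where the row before left it, along the tool's axes as they then stand; what a row does not reach is not made up. A row lasts 1/12 s, in which the tool goes at most 41.7 mm and 7.16 degrees, less where a joint would pass 70% of its speed; a pose out of reach is approached as far as the arm can. A call is refused whole if a number of a shift passes 41.7 or a number of a turn 0.125, either way. A call with a gripper value outside its range is refused whole. The fingers move at their own pace and stop on an object; "squeeze" is the grip in N (left out, the last holds). Time passes only in rows, so rows that do not move let the fingers close. It gives the time, the measured TCP pose, the force, the opening and the grip force at its end, in the units of the state.
- ctrl.sense(): the state, without advancing time (a new reading comes with each control period).
- eyes.snapshot(name): name is "side" or "top"; returns the picture (400x640x3 uint8, blue, green, red); there is no depth.
- eyes.camera_info(name): a dict with "intrinsics" (3x3 intrinsics, pixels), "R" (3x3) and "t" (3): a world point X has camera coordinates R X + t. Camera axes: x right, y down, z forward; pixel columns grow to the right and rows downward; lengths in m; the calibration is good to about 2 mm. A picture is of the moment at which its call begins. camera_info takes no time and is no camera call.
- order.close_job(): hands the job in; it is judged then, once.
The state is a dict: "t": time; "joint_pos": joint angles; "qd": joint speeds; "effort": joint torques, N m; "position": TCP position; "tool_rot": TCP orientation; "force": force on the tool from outside, world axes, zero at the start; "torque": the same for the moment, N m; "opening": finger opening in m; "grasp_force": force on a finger pad.
Only numpy, scipy, OpenCV 4.12 (cv2) and the standard library are available. Lean on these libraries where they do the work, as an engineer would, in place of code of your own. Each camera call takes 0.05 s, during which the arm holds its last target. There are 200 camera calls.

## Working session

There is one attempt and no reset: what is moved stays moved. The work goes in short steps, Python scripts to look and compute and a tool call to move; the robot and the scene stay as the last step left them, time stands still between calls to the robot, and variables do not carry over. Pictures are saved under pics/ and viewed, at most 10 in all, crops included, and the job is handed in when it is done.

Besides the shell and the picture viewer there is one more tool, called after "Emit:" in YAML: its name, and indented under it one key for each argument. step_arm: Moves the arm, as the interface text tells. Its arguments: {"type":"object","properties":{"moves":{"type":"array","items":{"type":"object","properties":{"ax":{"type":"number"},"ay":{"type":"number"},"az":{"type":"number"},"tx":{"type":"number"},"ty":{"type":"number"},"tz":{"type":"number"},"gripper":{"type":"number"}}}},"squeeze":{"type":"number"}},"required":["moves"]}

```bash
mkdir -p pics; ls
python3 - <<'E'
from plant import ctrl, eyes, order
import cv2
for n in("side","top"):
    cv2.imwrite(f"pics/{n}0.png",eyes.snapshot(n)); c=eyes.camera_info(n); print(n,c)
s=ctrl.sense(); print(s)
E
```

```text
pics
side {'intrinsics': array([[361.14947731,   0.        , 324.38156864],
       [  0.        , 361.14947731, 200.28425708],
       [  0.        ,   0.        ,   1.        ]]), 'R': array([[-0.99961089, -0.01884346, -0.02056675],
       [ 0.0099513 ,  0.44789456, -0.894031  ],
       [ 0.02605837, -0.89388779, -0.44753277]]), 't': array([ 0.60126729, -0.00191173,  1.14658798])}
top {'intrinsics': array([[459.48321689,   0.        , 318.13148823],
       [  0.        , 459.48321689, 193.43893723],
       [  0.        ,   0.        ,   1.        ]]), 'R': array([[ 0.00373266, -0.99991312,  0.01264181],
       [-0.98799951, -0.00563968, -0.15435403],
       [ 0.15441191, -0.01191395, -0.98793472]]), 't': array([0.0768154 , 0.60756704, 1.06272058])}
{'t': 0.1, 'joint_pos': array([-1.24311336e+00,  8.78757671e-02,  1.37209932e+00, -3.47656673e-05,
        1.68360355e+00, -1.03077657e-01]), 'qd': array([ 2.36869392e-04, -9.33808379e-05, -2.74691032e-03,  4.14397059e-04,
       -4.27020829e-04, -6.21335819e-04]), 'effort': array([ 2.34570354e-03, -3.53015757e+01, -3.14219356e+01, -1.10151113e-04,
        7.91058876e-03,  2.94665404e-05]), 'position': array([ 0.22948644, -0.49926369,  0.19356109]), 'tool_rot': array([-9.84799163e-04,  9.76895117e-01,  2.13716970e-01, -1.28446648e-04]), 'force': array([-0.72344928, -0.15215724,  0.65464384]), 'torque': array([-0.00267493, -0.00756639, -0.00548531]), 'grasp_force': 0.0, 'opening': 0.08536983026893545}
```

View pics/top0.png

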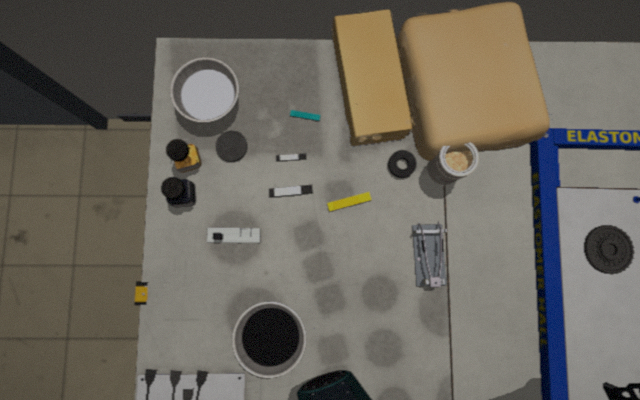

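View pics/side0.png

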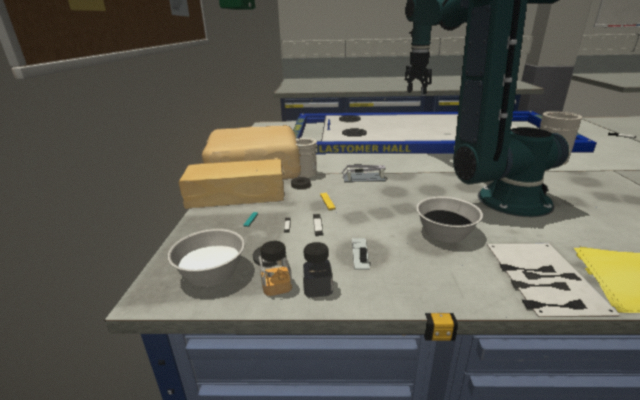

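Two views. Bar candidates in the top view:
- turquoise at (305,115): excluded by its colour
- yellow at (350,202): excluded by its colour
- small black/white at (291,157)
- larger black/white at (291,191): this fits, since it is not turquoise or yellow and is the larger of the two left

The rule is at (234,236) with its grip at (217,237), and the tweezers are on their rest at (428,255). I'll confirm these in an enlarged crop.

Run:
```python
import cv2,numpy as np
t=cv2.imread("pics/top0.png");s=cv2.imread("pics/side0.png")
r=lambda im,x,y,w,h,k:cv2.resize(im[y:y+h,x:x+w],None,fx=k,fy=k,interpolation=cv2.INTER_CUBIC)
A=r(t,200,145,125,100,4) # 500x400
B=r(t,405,215,50,80,5)   # 250x400
C=r(s,275,205,100,66,4) # 400x264 ->200 high
D=r(s,335,160,60,33,5)  #300x165
o=np.zeros((600,800,3),np.uint8)
o[:400,:500]=A;o[:400,500:750]=B;o[400:600,:400]=C[:200];o[400:565,400:700]=D
cv2.imwrite("pics/c1.png",o)
```

```text
(no output)
```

View pics/c1.png

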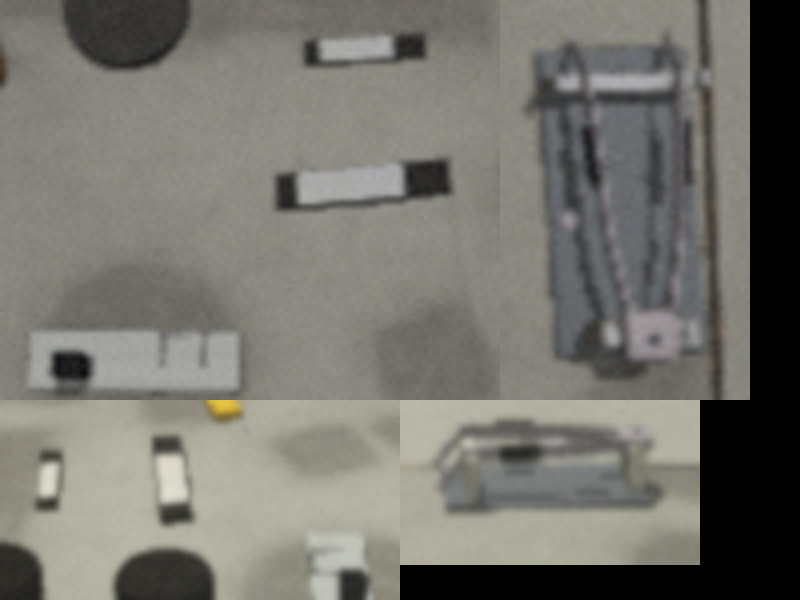

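The crop confirms the choice. The meant bar is the larger black/white one at top (291,191). The rule has its grip at the left (+y), its lines at the right, and its lined edge faces away from the robot. The tweezers point away from the robot, with pads near (423,246) and (442,245) and the heel near (435,282).

```bash
cat > h.py <<'E'
import cv2,numpy as np
from plant import ctrl,eyes,order
def ray(n,p):
    c=eyes.camera_info(n);d=c["R"].T@np.linalg.inv(c["intrinsics"])@np.array([p[0],p[1],1.])
    return -c["R"].T@c["t"],d
def plane(n,p,z):
    o,d=ray(n,p);return o+d*(z-o[2])/d[2]
def tri(pt,ps):
    A=[];b=[]
    for n,p in(("top",pt),("side",ps)):
        o,d=ray(n,p);d=d/np.linalg.norm(d);M=np.eye(3)-np.outer(d,d);A.append(M);b.append(M@o)
    X,r,_,_=np.linalg.lstsq(np.vstack(A),np.hstack(b),rcond=None);return X,np.sqrt(r)
def proj(n,X):
    c=eyes.camera_info(n);q=c["intrinsics"]@(c["R"]@np.asarray(X,float)+c["t"]);return q[:2]/q[2]
K=8
def blobs(im,x,y,w,h,f,amin=4):
    """f(gray float, bgr)->mask on an upsampled ROI; contours in full-image pixels, largest first"""
    r=cv2.resize(im[y:y+h,x:x+w],None,fx=K,fy=K,interpolation=cv2.INTER_CUBIC)
    m=f(cv2.cvtColor(r,cv2.COLOR_BGR2GRAY).astype(float),r.astype(float)).astype(np.uint8)
    cs,_=cv2.findContours(m,cv2.RETR_EXTERNAL,cv2.CHAIN_APPROX_NONE)
    cs=[c[:,0].astype(float) for c in cs if cv2.contourArea(c)>amin*K*K]
    cs=[(c+.5)/K-.5+[x,y] for c in cs]
    return sorted(cs,key=lambda c:-cv2.contourArea(c.astype(np.float32)))
def cen(c):
    m=cv2.moments(c.astype(np.float32));return np.array([m["m10"],m["m01"]])/m["m00"]
def rect(c,n,z):
    P=np.array([plane(n,p,z)[:2] for p in c]);(cx,cy),(w,h),a=cv2.minAreaRect((P*1000).astype(np.float32))
    yaw=np.radians(a if w<h else a+90); yaw=(yaw+np.pi/2)%np.pi-np.pi/2
    return np.round([cx,cy,min(w,h),max(w,h)],1),round(yaw,4) # yaw of the short axis
E
python3 - <<'E'
from h import *
t=cv2.imread("pics/top0.png");s=cv2.imread("pics/side0.png")
print("levels",t[236,200],t[236,245],t[191,290],t[191,308],t[205,290])
for th in(165,175,185):
  c=blobs(t,200,220,68,32,lambda g,b:g>th)[0];print("rule",rect(c,"top",.005),cen(c))
def gb(th): return lambda g,b:cv2.morphologyEx(((g<th[0])|(g>th[1])).astype(np.uint8),cv2.MORPH_CLOSE,np.ones((13,13)))
for th in((90,175),(100,170),(80,180)):
  c=blobs(t,262,178,58,26,gb(th))[0];print("bar",rect(c,"top",.008),cen(c))
for th in(50,70,90):
  for n,im,R in(("t blk",t,(205,228,25,18)),("s blk",s,(345,235,35,40)),("t pad",t,(412,228,40,40)),("s pad",s,(345,160,40,25))):
    print(th,n,[(np.round(cen(c),1),np.round([*c.min(0),*c.max(0)],1)) for c in blobs(im,*R,lambda g,b:g<th,2)[:4]])
c=blobs(t,425,270,25,25,lambda g,b:(b[...,2]-b[...,1]>12)&(g>130));print("heel",[(cen(x),cv2.minAreaRect(x.astype(np.float32))) for x in c[:2]])
E
```

```text
levels [117 125 127] [157 162 161] [169 169 170] [43 45 46] [137 143 148]
rule (array([502.3, 264.9,  10.8,  27.7]), np.float64(0.0832)) [243.5914961  237.95006614]Traceback (most recent call last):
  File "<stdin>", line 5, in <module>
IndexError: list index out of range
```

Run:
```python
from h import *
t=cv2.imread("pics/top0.png");s=cv2.imread("pics/side0.png")
print("bg",t[224:252:3,203,0],t[224,205:268:6,0],t[248,205:268:6,0],"in",t[232,208:262:5,0])
op=lambda m:cv2.morphologyEx(m.astype(np.uint8),cv2.MORPH_OPEN,np.ones((13,13)))
for th in(138,142,146,150):
  c=blobs(t,200,220,68,32,lambda g,b:op(b[...,0]>th))[0];print("rule",rect(c,"top",.005),cen(c))
print("bg",t[180:204:3,265,0],t[205,265:320:6,0],"in",t[191,272:312:3,0])
def gb(a,z): return lambda g,b:cv2.morphologyEx(((b[...,0]<a)|(b[...,0]>z)).astype(np.uint8),cv2.MORPH_CLOSE,np.ones((13,13)))
for a,z in((90,158),(100,155),(80,158)):
  c=blobs(t,262,178,58,26,gb(a,z))[0];print("bar",rect(c,"top",.008),cen(c))
for th in(40,55,70):
  for n,im,R in(("t blk",t,(205,228,25,18)),("s blk",s,(345,235,35,40)),("t pad",t,(412,228,40,40)),("s pad",s,(345,160,40,25))):
    print(th,n,[(np.round(cen(c),1),np.round([*c.min(0),*c.max(0)],1)) for c in blobs(im,*R,lambda g,b:g<th,1)[:4]])
for d in(8,12,16):
  c=blobs(t,425,268,25,25,lambda g,b:(b[...,2]-b[...,1]>d)&(g>110));print("heel",[(cen(x),cv2.minAreaRect(x.astype(np.float32))) for x in c[:2]])
```

```text
bg [129 121 120 120 118 121 123 122 122 123] [121 113 100  99  97 100  99  94 101 113 124] [118 104  99 100  99 104  98  98 104 111 124] in [153 135 115 160 161 160 158 159 159 161 158]
rule (array([510.3, 288.6,  34.6, 128.2]), np.float64(-0.0062)) [235.16471048 234.40877174]Traceback (most recent call last):
  File "<stdin>", line 6, in <module>
  File "h.py", line 27, in rect
    P=np.array([plane(n,p,z)[:2] for p in c]);(cx,cy),(w,h),a=cv2.minAreaRect((P*1000).astype(np.float32))
                ~~~~~^^^^^^^
  File "h.py", line 7, in plane
    o,d=ray(n,p);return o+d*(z-o[2])/d[2]
        ~~~^^^^^
  File "h.py", line 4, in ray
    c=eyes.camera_info(n);d=c["R"].T@np.linalg.inv(c["intrinsics"])@np.array([p[0],p[1],1.])
ValueError: time passes only in moves, steps and waits
```

```bash
python3 - <<'E'
p=open("h.py").read()
p=p.replace("def ray","CI={n:eyes.camera_info(n) for n in('top','side')}\ndef ray",1).replace("c=eyes.camera_info(n)","c=CI[n]")
open("h.py","w").write(p)
E
cat > m.py <<'E'
from h import *
import sys
op=lambda m:cv2.morphologyEx(m.astype(np.uint8),cv2.MORPH_OPEN,np.ones((13,13)))
t=cv2.imread("pics/top0.png");s=cv2.imread("pics/side0.png")
for th in(125,130,138):
  c=blobs(t,200,220,68,32,lambda g,b:op(b[...,0]>th))[0];print("rule",rect(c,"top",.005),cen(c))
print("bg",t[180:204:3,265,0],t[205,265:320:6,0],"in",t[191,272:312:3,0])
def gb(a,z): return lambda g,b:cv2.morphologyEx(((b[...,0]<a)|(b[...,0]>z)).astype(np.uint8),cv2.MORPH_CLOSE,np.ones((13,13)))
for a,z in((90,158),(100,155),(80,158)):
  c=blobs(t,262,178,58,26,gb(a,z))[0];print("bar",rect(c,"top",.008),cen(c))
for th in(40,55,70):
  for n,im,R in(("t blk",t,(205,228,25,18)),("s blk",s,(345,235,35,40)),("t pad",t,(412,228,40,40)),("s pad",s,(345,160,40,25))):
    print(th,n,[(np.round(cen(c),1),np.round([*c.min(0),*c.max(0)],1)) for c in blobs(im,*R,lambda g,b:g<th,1)[:4]])
for d in(8,12,16):
  c=blobs(t,425,268,25,25,lambda g,b:(b[...,2]-b[...,1]>d)&(g>110));print("heel",[(cen(x),cv2.minAreaRect(x.astype(np.float32))) for x in c[:2]])
E
python3 m.py
```

```text
rule (array([510.2, 289.2,  36.5, 130.7]), np.float64(-0.0059)) [235.12530547 234.34487795]
rule (array([510.1, 289. ,  35.6, 129.8]), np.float64(-0.0079)) [235.27499693 234.36650306]
rule (array([510.3, 288.6,  34.6, 128.2]), np.float64(-0.0062)) [235.16471048 234.40877174]
bg [134 134 129 128 134 126 129 128] [129 123 132 131 132 129 134 130 129 128] in [ 39 157 168 167 167 166 169 170 170 165  50  41  43  45]
bar (array([618.7, 148.8,  25.6, 110.5]), np.float64(0.1039)) [290.58121351 191.12984663]
bar (array([618.7, 148.9,  26.8, 111.9]), np.float64(0.1034)) [290.50149829 191.1344707 ]
bar (array([618.8, 149. ,  24.5, 108.9]), np.float64(0.1047)) [290.93141433 190.72838047]
40 t blk [(array([217.3, 236.2]), array([213.3, 233.3, 221.3, 238.9]))]
40 s blk [(array([363.6, 260. ]), array([362.3, 259.4, 364.7, 260.7])), (array([363.1, 253. ]), array([362.3, 252.4, 363.7, 253.4]))]
40 t pad [(array([422.6, 245.9]), array([421.6, 240.8, 423.8, 250.6]))]
40 s pad []
55 t blk [(array([217.4, 236.1]), array([213.1, 233.1, 221.7, 239.3]))]
55 s blk [(array([362.8, 254.7]), array([360.4, 248.2, 365.4, 261.3]))]
55 t pad [(array([422.6, 245.8]), array([421.1, 240.2, 424.3, 251.4]))]
55 s pad [(array([358.4, 170.2]), array([355.1, 169.3, 361.7, 171.1]))]
70 t blk [(array([217.4, 236.2]), array([212.8, 232.9, 221.9, 239.7]))]
70 s blk [(array([362.9, 254.7]), array([360.1, 247.8, 365.9, 261.8]))]
70 t pad [(array([422.6, 245.9]), array([420.7, 239.7, 424.6, 252.2])), (array([415.6, 234. ]), array([411.6, 230.4, 421.9, 236.4])), (array([432.4, 234.2]), array([424.2, 232.9, 439.7, 235.2])), (array([418.6, 250.5]), array([416.9, 244.1, 420.3, 256.3]))]
70 s pad [(array([358.5, 170.2]), array([354.7, 168.9, 362.4, 171.6]))]
heel [(array([432.96239881, 279.75269225]), ((432.9533386230469, 279.6633605957031), (4.364621162414551, 4.079085350036621), 78.2317123413086))]
heel []
heel []
```

Run:
```python
from h import *
t=cv2.imread("pics/top0.png")
X,r=tri((217.4,236.2),(362.9,254.7));print("blk",X,r)
X,r=tri((422.6,245.9),(358.5,170.2));print("pad+y",X,r)
for z in(.038,.045):
  a=plane("top",(422.6,245.9),z);b=plane("top",(442.4,245),z);h=plane("top",(435.7,282),z)
  d=(a+b)/2-h;print("pads",a,b,"mid",(a+b)/2,"heel",h,"yaw",np.arctan2(d[1],d[0]),np.linalg.norm(d))
print(t[255,412:448].tolist()[::3])
for d in(8,12,16):
  for c in blobs(t,402,215,55,85,lambda g,b:cv2.morphologyEx(((b[...,0]-b[...,2]>d)).astype(np.uint8),cv2.MORPH_CLOSE,np.ones((31,31))),60)[:1]:print("rest",d,rect(c,"top",.006),c.min(0),c.max(0))
# block: top face extent at z=37
print(plane("top",(213,236.2),.037),plane("top",(221.8,236.2),.005),plane("top",(217,233),.037))
```

```text
blk [0.5039128  0.32381935 0.02067497] [0.00113885]
pad+y [ 0.48210144 -0.17131381  0.03813931] [0.00079808]
pads [ 0.48266917 -0.17141258  0.038     ] [ 0.48502002 -0.21913644  0.038     ] mid [ 0.4838446  -0.19527451  0.038     ] heel [ 0.39771248 -0.19987357  0.038     ] yaw 0.053344803353318135 0.08625481166988795
pads [ 0.48237277 -0.16973778  0.045     ] [ 0.48470872 -0.21715924  0.045     ] mid [ 0.48354075 -0.19344851  0.045     ] heel [ 0.39795441 -0.19801843  0.045     ] yaw 0.053344803353318364 0.0857082566202559
[[124, 132, 135], [105, 103, 98], [72, 67, 66], [84, 82, 81], [97, 95, 91], [116, 113, 112], [104, 102, 101], [106, 104, 102], [75, 74, 71], [91, 85, 87], [98, 98, 97], [109, 114, 119]]
rest 8 (array([ 463.8, -204.3,   30. ,   94.7]), np.float64(-1.5423)) [426.1875 234.8125] [438.8125 273.6875]
[0.50366472 0.33087531 0.037     ] [0.50572382 0.31614146 0.005     ] [0.51135825 0.32161303 0.037     ]
```

Emit:
step_arm:
  moves:
    - {"az": 0.11, "gripper": -1}
    - {"az": 0.11}
    - {"az": 0.11}
    - {"az": 0.11}
    - {"tx": 12.5, "ty": -37.5}
    - {"tx": 12.5, "ty": -37.5}
    - {"tx": 12.5, "ty": -37.5}
    - {"tx": 12.5, "ty": -37.5}
    - {"tx": 12.5, "ty": -37.5}
    - {"tx": 12.5, "ty": -37.5}
    - {"tx": 12.5, "ty": -37.5}
    - {"tx": 12.5, "ty": -37.5}
    - {"tx": 12.5, "ty": -37.5}
    - {"tx": 12.5, "ty": -37.5}
    - {"tx": 12.5, "ty": -37.5}
    - {"tx": 12.5, "ty": -37.5}
    - {"tx": 12.5, "ty": -37.5}
    - {"tx": 12.5, "ty": -37.5}
    - {"tx": 12.5, "ty": -37.5}
    - {"tx": 12.5, "ty": -37.5}

```text
$.moves[0]: bad value
```

```bash
cat > d.py <<'E'
import sys,numpy as np
from scipy.spatial.transform import Rotation as R
from plant import ctrl
# usage: d.py x y z yaw(rad): shift (mm) and turn left to do, in tool axes
s=ctrl.sense();w=s["tool_rot"];T=R.from_quat([*w[1:],w[0]])
a=[float(v) for v in sys.argv[1:]]
print("t",round(s["t"],2),"pos",s["position"].round(4),"F",np.round(s["force"],1),"open",round(s["opening"],4),"grip",round(s["grasp_force"],1),"q",np.round(s["joint_pos"],2))
G=R.from_euler("z",a[3])*R.from_euler("x",np.pi)
print("shift in present axes",(T.inv().apply(np.array(a[:3])-s["position"])*1000).round(1),"in goal axes",(G.inv().apply(np.array(a[:3])-s["position"])*1000).round(1),"turn",(T.inv()*G).as_rotvec().round(4))
E
python3 d.py 0.506 0.324 0.10 -0.007
```

```text
t 0.1 pos [ 0.2295 -0.4993  0.1936] F [-0.7 -0.2  0.7] open 0.0854 grip 0.0 q [-1.24  0.09  1.37 -0.    1.68 -0.1 ]
shift in present axes [ 595.  -632.4   94.9] in goal axes [ 270.7 -825.2   93.6] turn [-2.000e-03  3.000e-04  4.378e-01]
```

Emit:
step_arm:
  moves:
    - {"ax": 0, "ay": 0, "az": 0.11, "tx": 0, "ty": 0, "tz": 0, "gripper": -1}
    - {"ax": 0, "ay": 0, "az": 0.11, "tx": 0, "ty": 0, "tz": 0, "gripper": -1}
    - {"ax": 0, "ay": 0, "az": 0.11, "tx": 0, "ty": 0, "tz": 0, "gripper": -1}
    - {"ax": 0, "ay": 0, "az": 0.11, "tx": 0, "ty": 0, "tz": 0, "gripper": -1}
    - {"ax": 0, "ay": 0, "az": 0, "tx": 12.5, "ty": -37.5, "tz": 0, "gripper": -1}
    - {"ax": 0, "ay": 0, "az": 0, "tx": 12.5, "ty": -37.5, "tz": 0, "gripper": -1}
    - {"ax": 0, "ay": 0, "az": 0, "tx": 12.5, "ty": -37.5, "tz": 0, "gripper": -1}
    - {"ax": 0, "ay": 0, "az": 0, "tx": 12.5, "ty": -37.5, "tz": 0, "gripper": -1}
    - {"ax": 0, "ay": 0, "az": 0, "tx": 12.5, "ty": -37.5, "tz": 0, "gripper": -1}
    - {"ax": 0, "ay": 0, "az": 0, "tx": 12.5, "ty": -37.5, "tz": 0, "gripper": -1}
    - {"ax": 0, "ay": 0, "az": 0, "tx": 12.5, "ty": -37.5, "tz": 0, "gripper": -1}
    - {"ax": 0, "ay": 0, "az": 0, "tx": 12.5, "ty": -37.5, "tz": 0, "gripper": -1}
    - {"ax": 0, "ay": 0, "az": 0, "tx": 12.5, "ty": -37.5, "tz": 0, "gripper": -1}
    - {"ax": 0, "ay": 0, "az": 0, "tx": 12.5, "ty": -37.5, "tz": 0, "gripper": -1}
    - {"ax": 0, "ay": 0, "az": 0, "tx": 12.5, "ty": -37.5, "tz": 0, "gripper": -1}
    - {"ax": 0, "ay": 0, "az": 0, "tx": 12.5, "ty": -37.5, "tz": 0, "gripper": -1}
    - {"ax": 0, "ay": 0, "az": 0, "tx": 12.5, "ty": -37.5, "tz": 0, "gripper": -1}
    - {"ax": 0, "ay": 0, "az": 0, "tx": 12.5, "ty": -37.5, "tz": 0, "gripper": -1}
    - {"ax": 0, "ay": 0, "az": 0, "tx": 12.5, "ty": -37.5, "tz": 0, "gripper": -1}
    - {"ax": 0, "ay": 0, "az": 0, "tx": 12.5, "ty": -37.5, "tz": 0, "gripper": -1}

```text
t: 1.77
position: [0.4351, 0.1005, 0.1943]
tool_rot: [0.0, 1.0, -0.004, -0.0]
force: [1.1, -0.0, 0.5]
opening: 0.0852
grasp_force: 0.0
```

```bash
python3 d.py 0.506 0.324 0.10 -0.007
```

```text
t 1.77 pos [0.4351 0.1005 0.1943] F [ 1.1 -0.   0.5] open 0.0852 grip 0.0 q [ 0.1  -0.15  1.6  -0.    1.69  1.68]
shift in present axes [  69.  -224.2   94.2] in goal axes [  69.4 -224.    94.3] turn [ 0.0003  0.0001 -0.0017]
```

Emit:
step_arm:
  moves:
    - {"ax": 0, "ay": 0, "az": 0, "tx": 11.5, "ty": -37.4, "tz": 0, "gripper": -1}
    - {"ax": 0, "ay": 0, "az": 0, "tx": 11.5, "ty": -37.4, "tz": 0, "gripper": -1}
    - {"ax": 0, "ay": 0, "az": 0, "tx": 11.5, "ty": -37.4, "tz": 0, "gripper": -1}
    - {"ax": 0, "ay": 0, "az": 0, "tx": 11.5, "ty": -37.4, "tz": 0, "gripper": -1}
    - {"ax": 0, "ay": 0, "az": 0, "tx": 11.5, "ty": -37.4, "tz": 0, "gripper": -1}
    - {"ax": 0, "ay": 0, "az": 0, "tx": 11.5, "ty": -37.4, "tz": 0, "gripper": -1}
    - {"ax": 0, "ay": 0, "az": 0, "tx": 0, "ty": 0, "tz": 28, "gripper": -0.5}
    - {"ax": 0, "ay": 0, "az": 0, "tx": 0, "ty": 0, "tz": 28, "gripper": -0.3}
    - {"ax": 0, "ay": 0, "az": 0, "tx": 0, "ty": 0, "tz": 28, "gripper": -0.3}
    - {"ax": 0, "ay": 0, "az": 0, "tx": 0, "ty": 0, "tz": 28, "gripper": -0.3}
    - {"ax": 0, "ay": 0, "az": 0, "tx": 0, "ty": 0, "tz": 28, "gripper": -0.3}
    - {"ax": 0, "ay": 0, "az": 0, "tx": 0, "ty": 0, "tz": 0, "gripper": -0.3}
    - {"ax": 0, "ay": 0, "az": 0, "tx": 0, "ty": 0, "tz": 0, "gripper": -0.3}
    - {"ax": 0, "ay": 0, "az": 0, "tx": 0, "ty": 0, "tz": 0, "gripper": -0.3}

```text
t: 2.93
position: [0.5071, 0.3225, 0.0561]
tool_rot: [-0.0, 1.0, -0.005, 0.001]
force: [-1.1, -0.3, 0.7]
opening: 0.0555
grasp_force: 0.0
```

```bash
python3 d.py 0.506 0.324 0.011 -0.007; python3 -c "
from h import *
cv2.imwrite('pics/s2.png',cv2.resize(eyes.snapshot('side')[190:290,290:420],None,fx=6,fy=6,interpolation=2))"
```

```text
t 2.93 pos [0.5071 0.3225 0.0561] F [-1.1 -0.3  0.7] open 0.0555 grip 0.0 q [ 0.47  0.26  1.45 -0.    1.43  2.05]
shift in present axes [-1.2 -1.5 45.1] in goal axes [-1.1 -1.5 45.1] turn [-0.0008 -0.0018 -0.0023]
```

View pics/s2.png

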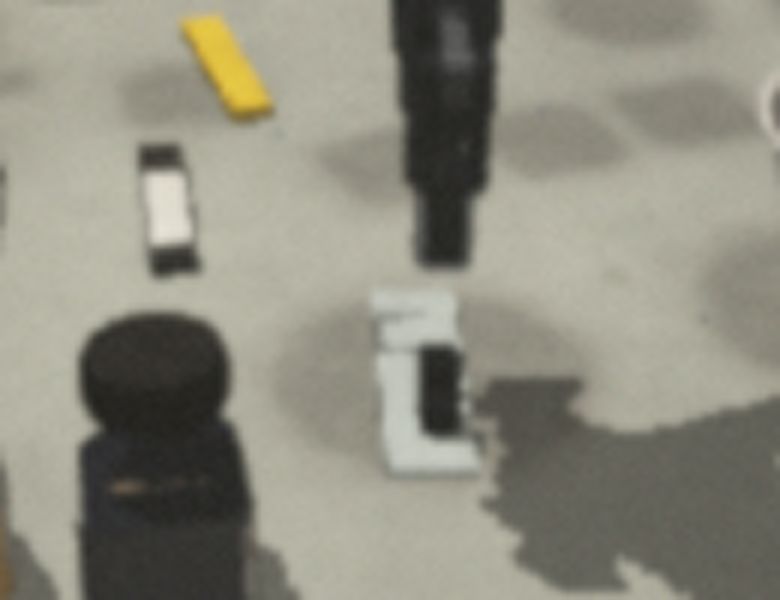

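The side view shows the fingers straight above the grip block (crop column ~442 for both). I'll go down and close.

Emit:
step_arm:
  moves:
    - {"ax": 0, "ay": 0, "az": 0, "tx": -1, "ty": -1.5, "tz": 15, "gripper": -0.3}
    - {"ax": 0, "ay": 0, "az": 0, "tx": 0, "ty": 0, "tz": 15, "gripper": -0.3}
    - {"ax": 0, "ay": 0, "az": 0, "tx": 0, "ty": 0, "tz": 14, "gripper": -0.3}
    - {"ax": 0, "ay": 0, "az": 0, "tx": 0, "ty": 0, "tz": 0, "gripper": -0.3}
    - {"ax": 0, "ay": 0, "az": 0, "tx": 0, "ty": 0, "tz": 0, "gripper": 0.7}
    - {"ax": 0, "ay": 0, "az": 0, "tx": 0, "ty": 0, "tz": 0, "gripper": 0.7}
    - {"ax": 0, "ay": 0, "az": 0, "tx": 0, "ty": 0, "tz": 0, "gripper": 0.7}
    - {"ax": 0, "ay": 0, "az": 0, "tx": 0, "ty": 0, "tz": 0, "gripper": 0.7}
    - {"ax": 0, "ay": 0, "az": 0, "tx": 0, "ty": 0, "tz": 0, "gripper": 0.7}
    - {"ax": 0, "ay": 0, "az": 0, "tx": 0, "ty": 0, "tz": 0, "gripper": 0.7}
  squeeze: 40

```text
t: 3.82
position: [0.5056, 0.3238, 0.0112]
tool_rot: [-0.0, 1.0, -0.005, 0.0]
force: [0.3, 0.3, -1.0]
opening: 0.0129
grasp_force: 0.0
```

```bash
python3 d.py 0.506 0.324 0.011 -0.007
```

```text
t 3.82 pos [0.5056 0.3238 0.0112] F [ 0.3  0.3 -1. ] open 0.0129 grip 0.0 q [ 0.48  0.3   1.5  -0.    1.35  2.06]
shift in present axes [ 0.4 -0.2  0.2] in goal axes [ 0.4 -0.2  0.2] turn [-0.0004 -0.0009 -0.0022]
```

The fingers closed to 12.9 mm with no force, so they missed the block. I'll look.

```bash
python3 -c "
from h import *
s=eyes.snapshot('side');t=eyes.snapshot('top');cv2.imwrite('pics/s3r.png',s);cv2.imwrite('pics/t3r.png',t)
a=cv2.resize(s[205:285,310:410],None,fx=4,fy=4,interpolation=2);b=cv2.resize(t[200:280,190:290],None,fx=4,fy=4,interpolation=2)
cv2.imwrite('pics/v3.png',np.hstack([a,b]))"
```

```text
(no output)
```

View pics/v3.png

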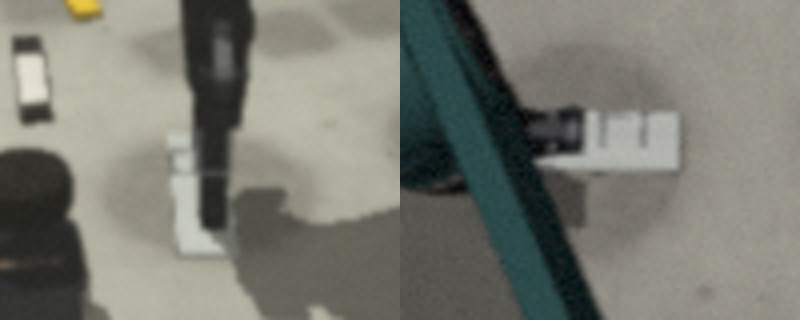

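Run:
```python
from h import *
s=ctrl.sense();print(s["opening"],s["grasp_force"],s["position"],s["force"])
for y in(.3238,.3138,.2993):
  for z in (.011,.03,.06,.09): print(y,z,"top",proj("top",(.5056,y,z)).round(1),"side",proj("side",(.5056,.6476-y,z)).round(1))
t=cv2.imread("pics/t3r.png");print(t[232,214:245].mean(1).astype(int))
print(t[224:244,228].mean(1).astype(int)); S=cv2.imread("pics/s3r.png");print("side col363",S[235:275,363].mean(1).astype(int)); print("side row 255",S[255,350:375].mean(1).astype(int))
```

```text
0.012549000701655327 0.0 [0.50536247 0.32364225 0.0107968 ] [-0.25479569  0.24617044  0.2409166 ]
0.3238 0.011 top [218.2 236.1] side [361.7 258. ]
0.3238 0.03 top [216.6 235.6] side [362.  251.4]
0.3238 0.06 top [214.  234.8] side [362.3 240.7]
0.3238 0.09 top [211.2 233.9] side [362.6 229.7]
0.3138 0.011 top [222.3 236.1] side [362.1 260.5]
0.3138 0.03 top [220.8 235.6] side [362.3 253.9]
0.3138 0.06 top [218.2 234.8] side [362.6 243.1]
0.3138 0.09 top [215.6 233.9] side [363. 232.]
0.2993 0.011 top [228.2 236.1] side [362.5 264.2]
0.2993 0.03 top [226.8 235.6] side [362.7 257.5]
0.2993 0.06 top [224.4 234.8] side [363.1 246.7]
0.2993 0.09 top [222. 234.] side [363.5 235.4]
[ 25  25  19  34  24  23  20  36  50  61  66  71  67  65  67  62  65  73
  92  96  75  92 137 169 174 161 135 143 167 174 174]
[114 115 111  92  77  66  66  64  67  65  47  50  73  64  80 137 164 136
  97  72]
side col363 [ 41  41  39  39  39  42  40  39  40  39  38  43  56  67  49  40  40  36
  35  40  40  42  42  43  37  38  41  70 111 137 159 187 185 156 140 151
 160 163 165 169]
side row 255 [137 137 139 150 183 192 193 194 182 138  71  42  40  40  38  43  62  94
  87  80  79  80  76  77  79]
```

Emit:
step_arm:
  moves:
    - {"ax": 0, "ay": 0, "az": 0, "tx": 0, "ty": 0, "tz": 0, "gripper": 1}
    - {"ax": 0, "ay": 0, "az": 0, "tx": 0, "ty": 0, "tz": 0, "gripper": 1}
    - {"ax": 0, "ay": 0, "az": 0, "tx": 0, "ty": 0, "tz": 0, "gripper": 1}
    - {"ax": 0, "ay": 0, "az": 0, "tx": 0, "ty": 0, "tz": 0, "gripper": 1}
  squeeze: 40

```text
t: 4.25
position: [0.5052, 0.3236, 0.0105]
tool_rot: [0.0, 1.0, -0.005, -0.0]
force: [0.6, 1.2, 0.8]
opening: -0.0003
grasp_force: 0.0
```

Emit:
step_arm:
  moves:
    - {"ax": 0, "ay": 0, "az": 0, "tx": 0, "ty": 0, "tz": -30, "gripper": 1}
    - {"ax": 0, "ay": 0, "az": 0, "tx": 0, "ty": 0, "tz": -30, "gripper": 1}
    - {"ax": 0, "ay": 0, "az": 0, "tx": 0, "ty": 0, "tz": 0, "gripper": 1}
    - {"ax": 0, "ay": 0, "az": 0, "tx": 0, "ty": 0, "tz": 0, "gripper": 1}

```text
t: 4.58
position: [0.5071, 0.3246, 0.0737]
tool_rot: [-0.001, 1.0, -0.005, 0.003]
force: [-0.6, -0.8, -0.3]
opening: 0.0001
grasp_force: 0.0
```

```bash
python3 -c "
from h import *
s=eyes.snapshot('side');t=eyes.snapshot('top');cv2.imwrite('pics/s4r.png',s);cv2.imwrite('pics/t4r.png',t)
p=ctrl.sense()['position'];print(p,proj('side',p),proj('top',p))
a=cv2.resize(s[150:280,310:410],None,fx=4,fy=4,interpolation=2);b=cv2.resize(t[170:300,190:290],None,fx=4,fy=4,interpolation=2)
cv2.imwrite('pics/v4.png',np.hstack([a,b]))"
```

```text
[0.50492628 0.3234545  0.07006364] [362.68070288 237.01095444] [213.18671955 234.78208397]
```

View pics/v4.png

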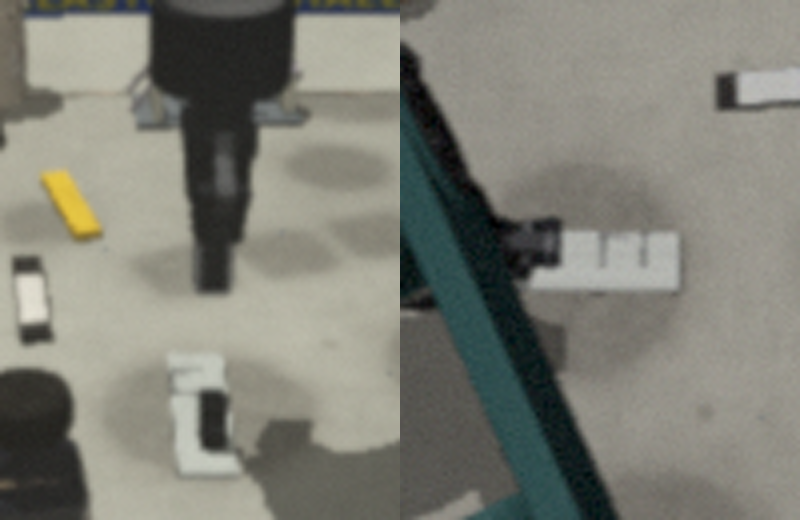

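The shut fingertips show at side row ~223, against 237 predicted for the reported TCP. That looks like a height mismatch of several cm, so the fingers probably closed above the block. I'll check it against the first pictures and a direct measurement.

Run:
```python
from h import *
p=np.array([.2295,-.4993,.1936])
S=cv2.imread("pics/side0.png");T=cv2.imread("pics/top0.png")
for dz in(0,.013,.019,.04,.06):print(dz,proj("side",p+[0,0,dz]).round(1),proj("top",p+[0,0,dz]).round(1))
c=blobs(S,400,60,40,45,lambda g,b:g<60,3);print([(x.min(0).round(1),x.max(0).round(1),x[x[:,1].argmax()].round(1)) for x in c[:3]])
S4=cv2.imread("pics/s4r.png");print(S4[210:250,363].mean(1).astype(int),S4[220,352:375].mean(1).astype(int))
q=np.array([.505,.3235,.0701])
for d in((0,0,0),(0,.011,0),(0,.0,.02),(0,0,.04),(0,-.03,0)):print(d,proj("side",q+d).round(1))
a=cv2.resize(S[50:115,385:455],None,fx=5,fy=5,interpolation=2);b=cv2.resize(T[300:400,570:640],None,fx=5,fy=5,interpolation=2)
o=np.zeros((500,700,3),np.uint8);o[:325,:350]=a;o[:500,350:]=b;cv2.imwrite("pics/v5.png",o)
```

```text
0 [414.5 105.6] [609.8 371.5]
0.013 [414.8 102.5] [614. 373.]
0.019 [414.9 101. ] [616.  373.7]
0.04 [415.4  95.9] [623.2 376.3]
0.06 [415.8  90.9] [630.4 378.9]
[(array([399.6,  59.6]), array([439.4, 104.4]), array([420.3, 104.4]))]
[ 41  41  44  41  40  43  40  40  41  40  41  44  65 108 150 167 173 175
 174 175 175 176 175 173 173 172 173 170 181 190 190 192 193 191 192 188
 168 113  58  42] [138 140 139 142 140 131 102  79  56  46  40  41  38  45  59  95 130 152
 160 166 168 168 169]
(0, 0, 0) [362.7 237. ]
(0, 0.011, 0) [363.  239.6]
(0, 0.0, 0.02) [362.9 229.6]
(0, 0, 0.04) [363.1 222.1]
(0, -0.03, 0) [361.7 230.3]
```

View pics/v5.png

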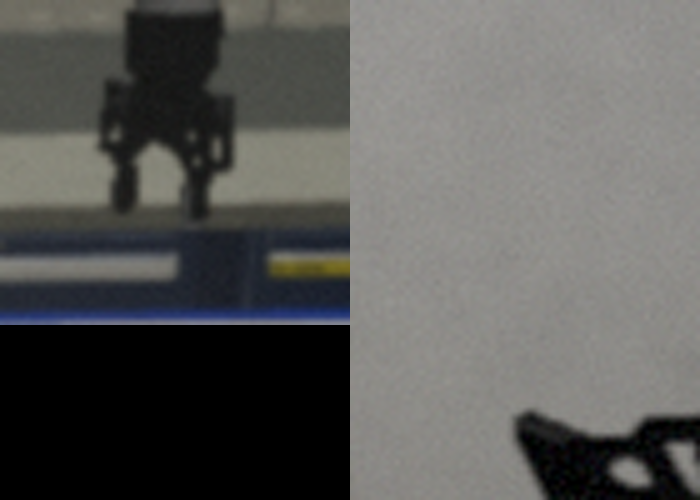

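From the start picture, both views put the real fingertips about 40 mm above the reported TCP. In the top view the tip is at (603,386), and in the side view the tips are at (410,92) and (424,94). I'll measure the offset by touching the bare worktop with shut fingers beside the rule.

Emit:
step_arm:
  moves:
    - {"ax": 0, "ay": 0, "az": 0, "tx": -30, "ty": 0, "tz": 0, "gripper": 1}
    - {"ax": 0, "ay": 0, "az": 0, "tx": -30, "ty": 0, "tz": 0, "gripper": 1}
    - {"ax": 0, "ay": 0, "az": 0, "tx": 0, "ty": 0, "tz": 20, "gripper": 1}
    - {"ax": 0, "ay": 0, "az": 0, "tx": 0, "ty": 0, "tz": 20, "gripper": 1}
    - {"ax": 0, "ay": 0, "az": 0, "tx": 0, "ty": 0, "tz": 15, "gripper": 1}
    - {"ax": 0, "ay": 0, "az": 0, "tx": 0, "ty": 0, "tz": 10, "gripper": 1}
    - {"ax": 0, "ay": 0, "az": 0, "tx": 0, "ty": 0, "tz": 0, "gripper": 1}
    - {"ax": 0, "ay": 0, "az": 0, "tx": 0, "ty": 0, "tz": 0, "gripper": 1}

```text
t: 5.35
position: [0.4445, 0.3236, 0.0043]
tool_rot: [0.001, 1.0, -0.005, -0.001]
force: [0.0, 0.2, 0.2]
opening: -0.0002
grasp_force: 0.0
```

```bash
python3 -c "
from h import *
s=eyes.snapshot('side');cv2.imwrite('pics/s6r.png',s)
p=ctrl.sense()['position'];F=ctrl.sense()['force'];print(p,F,proj('side',p))
c=int(proj('side',p)[0]);print(c,s[215:275,c+2].mean(1).astype(int))"
```

```text
[0.44540506 0.32417508 0.00550995] [ 0.01893332 -0.16145732  0.37819451] [386.86203794 259.83582721]
386 [ 34  35  33  35  35  34  31  35  38  44  50  46  39  37  38  35  35  35
  36  38  36  36  35  38  38  39  36  38  37  39  36  37  49  76 119 142
 150 150 150 148 152 152 155 153 155 155 144 132 143 150 160 169 174 174
 174 173 175 174 173 170]
```

Emit:
step_arm:
  moves:
    - {"ax": 0, "ay": 0, "az": 0, "tx": 0, "ty": 0, "tz": 10, "gripper": 1}
    - {"ax": 0, "ay": 0, "az": 0, "tx": 0, "ty": 0, "tz": 8, "gripper": 1}
    - {"ax": 0, "ay": 0, "az": 0, "tx": 0, "ty": 0, "tz": 0, "gripper": 1}
    - {"ax": 0, "ay": 0, "az": 0, "tx": 0, "ty": 0, "tz": 0, "gripper": 1}

```text
t: 5.73
position: [0.4447, 0.3238, -0.0132]
tool_rot: [0.0, 1.0, -0.005, -0.001]
force: [-0.9, -0.7, 0.2]
opening: -0.0001
grasp_force: 0.0
```

Emit:
step_arm:
  moves:
    - {"ax": 0, "ay": 0, "az": 0, "tx": 0, "ty": 0, "tz": 4, "gripper": 1}
    - {"ax": 0, "ay": 0, "az": 0, "tx": 0, "ty": 0, "tz": 0, "gripper": 1}
    - {"ax": 0, "ay": 0, "az": 0, "tx": 0, "ty": 0, "tz": 0, "gripper": 1}

```text
t: 5.98
position: [0.4452, 0.3241, -0.0165]
tool_rot: [0.0, 1.0, -0.005, -0.0]
force: [-0.0, -0.4, -0.1]
opening: 0.0001
grasp_force: 0.0
```

Emit:
step_arm:
  moves:
    - {"ax": 0, "ay": 0, "az": 0, "tx": 0, "ty": 0, "tz": 3, "gripper": 1}
    - {"ax": 0, "ay": 0, "az": 0, "tx": 0, "ty": 0, "tz": 0, "gripper": 1}
    - {"ax": 0, "ay": 0, "az": 0, "tx": 0, "ty": 0, "tz": 0, "gripper": 1}

```text
t: 6.23
position: [0.4452, 0.3241, -0.0196]
tool_rot: [0.0, 1.0, -0.005, -0.0]
force: [-0.0, 0.3, -1.0]
opening: 0.0001
grasp_force: 0.0
```

Emit:
step_arm:
  moves:
    - {"ax": 0, "ay": 0, "az": 0, "tx": 0, "ty": 0, "tz": 3, "gripper": 1}
    - {"ax": 0, "ay": 0, "az": 0, "tx": 0, "ty": 0, "tz": 0, "gripper": 1}
    - {"ax": 0, "ay": 0, "az": 0, "tx": 0, "ty": 0, "tz": 0, "gripper": 1}

```text
t: 6.48
position: [0.4451, 0.324, -0.0227]
tool_rot: [0.0, 1.0, -0.005, -0.0]
force: [-0.1, -0.9, -0.9]
opening: -0.0006
grasp_force: 0.0
```

Emit:
step_arm:
  moves:
    - {"ax": 0, "ay": 0, "az": 0, "tx": 0, "ty": 0, "tz": 3, "gripper": 1}
    - {"ax": 0, "ay": 0, "az": 0, "tx": 0, "ty": 0, "tz": 0, "gripper": 1}
    - {"ax": 0, "ay": 0, "az": 0, "tx": 0, "ty": 0, "tz": 0, "gripper": 1}

```text
t: 6.73
position: [0.4451, 0.324, -0.0257]
tool_rot: [0.0, 1.0, -0.005, -0.0]
force: [0.9, 0.1, 0.1]
opening: -0.0005
grasp_force: 0.0
```

```bash
python3 -c "
from h import *
s=eyes.snapshot('side')
d=ctrl.sense();p=d['position'];print(p,d['force'],proj('side',p))
c=int(proj('side',p)[0]);print(c,s[240:275,c+2].mean(1).astype(int))"
```

```text
[ 0.44518314  0.32412834 -0.02556389] [-0.57176111 -0.19940455  0.24887307] [386.22571432 270.28528469]
386 [ 38  37  34  34  35  35  35  35  37  36  36  36  38  38  39  37  38  41
  51  75  87  89  92  95  98 108 129 151 157 162 172 175 174 172 172]
```

Emit:
step_arm:
  moves:
    - {"ax": 0, "ay": 0, "az": 0, "tx": 0, "ty": 0, "tz": 3, "gripper": 1}
    - {"ax": 0, "ay": 0, "az": 0, "tx": 0, "ty": 0, "tz": 0, "gripper": 1}
    - {"ax": 0, "ay": 0, "az": 0, "tx": 0, "ty": 0, "tz": 0, "gripper": 1}

```text
t: 7.03
position: [0.445, 0.324, -0.0287]
tool_rot: [0.0, 1.0, -0.005, -0.0]
force: [-0.5, -0.5, -0.2]
opening: -0.0001
grasp_force: 0.0
```

Emit:
step_arm:
  moves:
    - {"ax": 0, "ay": 0, "az": 0, "tx": 0, "ty": 0, "tz": 2, "gripper": 1}
    - {"ax": 0, "ay": 0, "az": 0, "tx": 0, "ty": 0, "tz": 0, "gripper": 1}
    - {"ax": 0, "ay": 0, "az": 0, "tx": 0, "ty": 0, "tz": 0, "gripper": 1}

```text
t: 7.28
position: [0.4452, 0.3241, -0.0306]
tool_rot: [0.0, 1.0, -0.005, -0.0]
force: [0.1, -0.3, 0.3]
opening: -0.0003
grasp_force: 0.0
```

Emit:
step_arm:
  moves:
    - {"ax": 0, "ay": 0, "az": 0, "tx": 0, "ty": 0, "tz": 2, "gripper": 1}
    - {"ax": 0, "ay": 0, "az": 0, "tx": 0, "ty": 0, "tz": 0, "gripper": 1}
    - {"ax": 0, "ay": 0, "az": 0, "tx": 0, "ty": 0, "tz": 0, "gripper": 1}

```text
t: 7.53
position: [0.4452, 0.3241, -0.0326]
tool_rot: [0.0, 1.0, -0.005, -0.0]
force: [0.3, -0.2, -0.6]
opening: -0.0002
grasp_force: 0.0
```

Emit:
step_arm:
  moves:
    - {"ax": 0, "ay": 0, "az": 0, "tx": 0, "ty": 0, "tz": 2, "gripper": 1}
    - {"ax": 0, "ay": 0, "az": 0, "tx": 0, "ty": 0, "tz": 0, "gripper": 1}
    - {"ax": 0, "ay": 0, "az": 0, "tx": 0, "ty": 0, "tz": 0, "gripper": 1}

```text
t: 7.78
position: [0.4452, 0.3241, -0.0346]
tool_rot: [0.0, 1.0, -0.005, -0.0]
force: [0.5, -1.7, 0.6]
opening: 0.0002
grasp_force: 0.0
```

Emit:
step_arm:
  moves:
    - {"ax": 0, "ay": 0, "az": 0, "tx": 0, "ty": 0, "tz": 2, "gripper": 1}
    - {"ax": 0, "ay": 0, "az": 0, "tx": 0, "ty": 0, "tz": 0, "gripper": 1}
    - {"ax": 0, "ay": 0, "az": 0, "tx": 0, "ty": 0, "tz": 0, "gripper": 1}

```text
t: 8.03
position: [0.4452, 0.3242, -0.0365]
tool_rot: [0.0, 1.0, -0.005, -0.0]
force: [-0.1, 0.0, -0.4]
opening: -0.0
grasp_force: 0.0
```

Emit:
step_arm:
  moves:
    - {"ax": 0, "ay": 0, "az": 0, "tx": 0, "ty": 0, "tz": 2, "gripper": 1}
    - {"ax": 0, "ay": 0, "az": 0, "tx": 0, "ty": 0, "tz": 0, "gripper": 1}
    - {"ax": 0, "ay": 0, "az": 0, "tx": 0, "ty": 0, "tz": 0, "gripper": 1}

```text
t: 8.28
position: [0.4454, 0.3242, -0.0366]
tool_rot: [0.0, 1.0, -0.005, 0.0]
force: [-3.0, -1.8, 8.8]
opening: 0.0001
grasp_force: 4.4
```

Contact came at reported z = -0.0366, so true z = reported z + 36.6 mm. I'll regrasp with that correction.

Emit:
step_arm:
  moves:
    - {"ax": 0, "ay": 0, "az": 0, "tx": 0, "ty": 0, "tz": -32, "gripper": -0.3}
    - {"ax": 0, "ay": 0, "az": 0, "tx": 0, "ty": 0, "tz": -32, "gripper": -0.3}
    - {"ax": 0, "ay": 0, "az": 0, "tx": 30.5, "ty": 0, "tz": 0, "gripper": -0.3}
    - {"ax": 0, "ay": 0, "az": 0, "tx": 30.5, "ty": 0, "tz": 0, "gripper": -0.3}
    - {"ax": 0, "ay": 0, "az": 0, "tx": 0, "ty": 0, "tz": 0, "gripper": -0.3}
    - {"ax": 0, "ay": 0, "az": 0, "tx": 0, "ty": 0, "tz": 0, "gripper": -0.3}

```text
t: 8.78
position: [0.5071, 0.3233, 0.0253]
tool_rot: [0.0, 1.0, -0.005, -0.0]
force: [0.2, -0.0, -0.5]
opening: 0.0553
grasp_force: 0.0
```

```bash
python3 d.py 0.506 0.324 -0.025 -0.007
```

```text
t 8.78 pos [0.5071 0.3233 0.0253] F [ 0.2 -0.  -0.5] open 0.0553 grip 0.0 q [0.47 0.29 1.48 0.   1.38 2.05]
shift in present axes [-1.1 -0.7 50.3] in goal axes [-1.2 -0.7 50.3] turn [ 0.0001  0.0004 -0.0037]
```

Emit:
step_arm:
  moves:
    - {"ax": 0, "ay": 0, "az": 0, "tx": -1, "ty": -1, "tz": 17, "gripper": -0.3}
    - {"ax": 0, "ay": 0, "az": 0, "tx": 0, "ty": 0, "tz": 17, "gripper": -0.3}
    - {"ax": 0, "ay": 0, "az": 0, "tx": 0, "ty": 0, "tz": 16, "gripper": -0.3}
    - {"ax": 0, "ay": 0, "az": 0, "tx": 0, "ty": 0, "tz": 0, "gripper": -0.3}
    - {"ax": 0, "ay": 0, "az": 0, "tx": 0, "ty": 0, "tz": 0, "gripper": 0.8}
    - {"ax": 0, "ay": 0, "az": 0, "tx": 0, "ty": 0, "tz": 0, "gripper": 0.8}
    - {"ax": 0, "ay": 0, "az": 0, "tx": 0, "ty": 0, "tz": 0, "gripper": 0.8}
    - {"ax": 0, "ay": 0, "az": 0, "tx": 0, "ty": 0, "tz": 0, "gripper": 0.8}
    - {"ax": 0, "ay": 0, "az": 0, "tx": 0, "ty": 0, "tz": 0, "gripper": 0.8}
    - {"ax": 0, "ay": 0, "az": 0, "tx": 0, "ty": 0, "tz": 0, "gripper": 0.8}
  squeeze: 40

```text
t: 9.62
position: [0.5062, 0.3253, -0.0228]
tool_rot: [-0.001, 1.0, -0.005, 0.001]
force: [-0.5, 0.8, 5.0]
opening: 0.0189
grasp_force: 40.2
```

```bash
python3 d.py 0.506 0.324 -0.025 -0.007
```

```text
t 9.62 pos [ 0.5062  0.3253 -0.0228] F [-0.5  0.8  5. ] open 0.0189 grip 40.2 q [0.48 0.33 1.52 0.   1.28 2.06]
shift in present axes [-0.2  1.3  2.2] in goal axes [-0.2  1.3  2.2] turn [-0.0014 -0.0024 -0.0021]
```

Emit:
step_arm:
  moves:
    - {"ax": 0, "ay": 0, "az": 0, "tx": 0, "ty": 0, "tz": -8, "gripper": 0.8}
    - {"ax": 0, "ay": 0, "az": 0, "tx": 0, "ty": 0, "tz": -8, "gripper": 0.8}
    - {"ax": 0, "ay": 0, "az": -0.057, "tx": 0, "ty": 0, "tz": 0, "gripper": 0.8}
    - {"ax": 0, "ay": 0, "az": -0.057, "tx": 0, "ty": 0, "tz": 0, "gripper": 0.8}
    - {"ax": 0, "ay": 0, "az": 0, "tx": 7.7, "ty": 24, "tz": 0, "gripper": 0.8}
    - {"ax": 0, "ay": 0, "az": 0, "tx": 7.7, "ty": 24, "tz": 0, "gripper": 0.8}
    - {"ax": 0, "ay": 0, "az": 0, "tx": 7.7, "ty": 24, "tz": 0, "gripper": 0.8}
    - {"ax": 0, "ay": 0, "az": 0, "tx": 7.7, "ty": 24, "tz": 0, "gripper": 0.8}
    - {"ax": 0, "ay": 0, "az": 0, "tx": 7.7, "ty": 24, "tz": 0, "gripper": 0.8}
    - {"ax": 0, "ay": 0, "az": 0, "tx": 7.7, "ty": 24, "tz": 0, "gripper": 0.8}
    - {"ax": 0, "ay": 0, "az": 0, "tx": 0, "ty": 0, "tz": 0, "gripper": 0.8}
    - {"ax": 0, "ay": 0, "az": 0, "tx": 0, "ty": 0, "tz": 0, "gripper": 0.8}
    - {"ax": 0, "ay": 0, "az": 0, "tx": 0, "ty": 0, "tz": 0, "gripper": 0.8}

```text
t: 10.7
position: [0.5661, 0.1865, -0.0082]
tool_rot: [-0.0, 0.999, 0.052, -0.0]
force: [-0.9, 0.0, -1.1]
opening: 0.0195
grasp_force: 39.7
```

```bash
python3 d.py 0.5671 0.1866 -0.0228 0.104; python3 -c "
from h import *
s=eyes.snapshot('side');t=eyes.snapshot('top');cv2.imwrite('pics/s7r.png',s);cv2.imwrite('pics/t7r.png',t)
a=cv2.resize(s[180:260,290:390],None,fx=4,fy=4,interpolation=2);b=cv2.resize(t[170:250,240:340],None,fx=4,fy=4,interpolation=2)
cv2.imwrite('pics/v7.png',np.hstack([a,b]))"
```

```text
t 10.7 pos [ 0.5661  0.1865 -0.0082] F [-0.9  0.  -1.1] open 0.0195 grip 39.7 q [0.22 0.31 1.52 0.   1.31 1.69]
shift in present axes [ 1.  -0.  14.6] in goal axes [ 1.  -0.  14.6] turn [-0.0005  0.0002  0.0003]
```

View pics/v7.png

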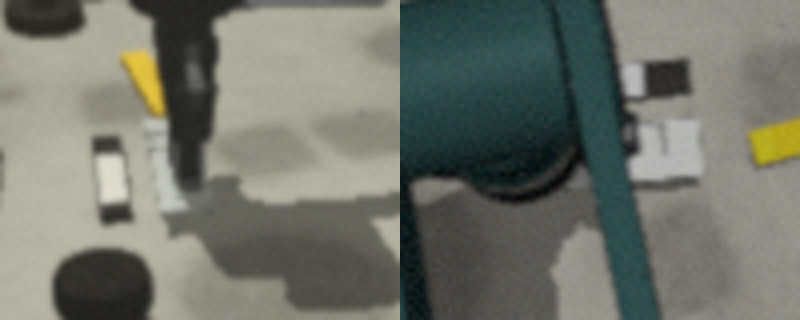

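The picture shows the rule held flat just robot-side of the bar, roughly parallel to it. Their right ends are at top columns 315 and 312. I'll lower it, then push.

Emit:
step_arm:
  moves:
    - {"ax": 0, "ay": 0, "az": 0, "tx": 0, "ty": 0, "tz": 7, "gripper": 0.8}
    - {"ax": 0, "ay": 0, "az": 0, "tx": 0, "ty": 0, "tz": 6, "gripper": 0.8}
    - {"ax": 0, "ay": 0, "az": 0, "tx": 0, "ty": 0, "tz": 1.5, "gripper": 0.8}
    - {"ax": 0, "ay": 0, "az": 0, "tx": 0, "ty": 0, "tz": 0, "gripper": 0.8}
    - {"ax": 0, "ay": 0, "az": 0, "tx": 0, "ty": 0, "tz": 0, "gripper": 0.8}

```text
t: 11.22
position: [0.5661, 0.1871, -0.0228]
tool_rot: [-0.0, 0.999, 0.053, 0.0]
force: [-0.9, 1.8, 3.4]
opening: 0.0197
grasp_force: 40.2
```

Emit:
step_arm:
  moves:
    - {"ax": 0, "ay": 0, "az": 0, "tx": 4, "ty": 0, "tz": 0, "gripper": 0.8}
    - {"ax": 0, "ay": 0, "az": 0, "tx": 4, "ty": 0, "tz": 0, "gripper": 0.8}
    - {"ax": 0, "ay": 0, "az": 0, "tx": 2, "ty": 0, "tz": 0, "gripper": 0.8}
    - {"ax": 0, "ay": 0, "az": 0, "tx": 0, "ty": 0, "tz": 0, "gripper": 0.8}
    - {"ax": 0, "ay": 0, "az": 0, "tx": 0, "ty": 0, "tz": 0, "gripper": 0.8}

```text
t: 11.63
position: [0.5767, 0.1874, -0.0228]
tool_rot: [-0.0, 0.999, 0.052, 0.0]
force: [-1.6, -0.2, 3.6]
opening: 0.0193
grasp_force: 40.3
```

Emit:
step_arm:
  moves:
    - {"ax": 0, "ay": 0, "az": 0, "tx": 1.5, "ty": 0, "tz": 0, "gripper": 0.8}
    - {"ax": 0, "ay": 0, "az": 0, "tx": 1.5, "ty": 0, "tz": 0, "gripper": 0.8}
    - {"ax": 0, "ay": 0, "az": 0, "tx": 0, "ty": 0, "tz": 0, "gripper": 0.8}
    - {"ax": 0, "ay": 0, "az": 0, "tx": 0, "ty": 0, "tz": 0, "gripper": 0.8}

```text
t: 11.97
position: [0.5791, 0.1875, -0.0228]
tool_rot: [0.0, 0.999, 0.052, -0.0]
force: [-2.7, 0.0, 5.0]
opening: 0.019
grasp_force: 40.4
```

Emit:
step_arm:
  moves:
    - {"ax": 0, "ay": 0, "az": 0, "tx": 1.5, "ty": 0, "tz": 0, "gripper": 0.8}
    - {"ax": 0, "ay": 0, "az": 0, "tx": 0, "ty": 0, "tz": 0, "gripper": 0.8}
    - {"ax": 0, "ay": 0, "az": 0, "tx": 0, "ty": 0, "tz": 0, "gripper": 0.8}

```text
t: 12.22
position: [0.5806, 0.1876, -0.0228]
tool_rot: [0.0, 0.999, 0.052, -0.0]
force: [-2.5, -0.4, 5.0]
opening: 0.0195
grasp_force: 40.4
```

Emit:
step_arm:
  moves:
    - {"ax": 0, "ay": 0, "az": 0, "tx": 1.5, "ty": 0, "tz": 0, "gripper": 0.8}
    - {"ax": 0, "ay": 0, "az": 0, "tx": 0, "ty": 0, "tz": 0, "gripper": 0.8}
    - {"ax": 0, "ay": 0, "az": 0, "tx": 0, "ty": 0, "tz": 0, "gripper": 0.8}

```text
t: 12.47
position: [0.5821, 0.1877, -0.0228]
tool_rot: [0.0, 0.999, 0.052, -0.0]
force: [-3.4, 0.1, 5.2]
opening: 0.019
grasp_force: 40.4
```

Emit:
step_arm:
  moves:
    - {"ax": 0, "ay": 0, "az": 0, "tx": 1.5, "ty": 0, "tz": 0, "gripper": 0.8}
    - {"ax": 0, "ay": 0, "az": 0, "tx": 0, "ty": 0, "tz": 0, "gripper": 0.8}
    - {"ax": 0, "ay": 0, "az": 0, "tx": 0, "ty": 0, "tz": 0, "gripper": 0.8}

```text
t: 12.72
position: [0.5836, 0.1879, -0.0228]
tool_rot: [0.0, 0.999, 0.052, -0.0]
force: [-3.5, -1.3, 4.3]
opening: 0.0192
grasp_force: 40.4
```

Emit:
step_arm:
  moves:
    - {"ax": 0, "ay": 0, "az": 0, "tx": 1, "ty": 0, "tz": 0, "gripper": 0.8}
    - {"ax": 0, "ay": 0, "az": 0, "tx": 0, "ty": 0, "tz": 0, "gripper": 0.8}
    - {"ax": 0, "ay": 0, "az": 0, "tx": 0, "ty": 0, "tz": 0, "gripper": 0.8}

```text
t: 12.97
position: [0.5838, 0.1879, -0.0227]
tool_rot: [0.0, 0.999, 0.052, -0.001]
force: [-4.8, -1.7, 6.6]
opening: 0.0192
grasp_force: 40.6
```

```bash
python3 d.py 0.582 0.1882 -0.0228 0.104; python3 -c "
from h import *
s=eyes.snapshot('side');t=eyes.snapshot('top');cv2.imwrite('pics/s8r.png',s);cv2.imwrite('pics/t8r.png',t)
a=cv2.resize(s[190:250,300:360],None,fx=6,fy=6,interpolation=2);b=cv2.resize(t[180:240,270:330],None,fx=6,fy=6,interpolation=2)
cv2.imwrite('pics/v8.png',np.hstack([a,b]))"
```

```text
t 12.97 pos [ 0.5838  0.1879 -0.0227] F [-4.8 -1.7  6.6] open 0.0192 grip 40.6 q [ 0.22  0.36  1.49 -0.    1.29  1.69]
shift in present axes [-1.8 -0.5  0.1] in goal axes [-1.8 -0.5  0.1] turn [0.0003 0.0018 0.0006]
```

Emit:
step_arm:
  moves:
    - {"ax": 0, "ay": 0, "az": 0, "tx": 1.5, "ty": 0, "tz": 0, "gripper": 0.8}
    - {"ax": 0, "ay": 0, "az": 0, "tx": 0, "ty": 0, "tz": 0, "gripper": 0.8}
    - {"ax": 0, "ay": 0, "az": 0, "tx": 0, "ty": 0, "tz": 0, "gripper": 0.8}

```text
t: 13.32
position: [0.584, 0.188, -0.0227]
tool_rot: [0.0, 0.999, 0.052, -0.002]
force: [-8.2, -1.5, 8.3]
opening: 0.0194
grasp_force: 41.0
```

Emit:
step_arm:
  moves:
    - {"ax": 0, "ay": 0, "az": 0, "tx": 1.5, "ty": 0, "tz": 0, "gripper": 0.8}
    - {"ax": 0, "ay": 0, "az": 0, "tx": 0, "ty": 0, "tz": 0, "gripper": 0.8}
    - {"ax": 0, "ay": 0, "az": 0, "tx": 0, "ty": 0, "tz": 0, "gripper": 0.8}

```text
t: 13.57
position: [0.584, 0.188, -0.0226]
tool_rot: [0.0, 0.999, 0.052, -0.004]
force: [-11.2, -1.5, 12.0]
opening: 0.0195
grasp_force: 41.3
```

Emit:
step_arm:
  moves:
    - {"ax": 0, "ay": 0, "az": 0, "tx": -2.5, "ty": 0, "tz": 0, "gripper": 0.8}
    - {"ax": 0, "ay": 0, "az": 0, "tx": 0, "ty": 0, "tz": 0, "gripper": 0.8}
    - {"ax": 0, "ay": 0, "az": 0, "tx": 0, "ty": 0, "tz": 0, "gripper": 0.0}
    - {"ax": 0, "ay": 0, "az": 0, "tx": 0, "ty": 0, "tz": 0, "gripper": 0.0}
    - {"ax": 0, "ay": 0, "az": 0, "tx": 0, "ty": 0, "tz": 0, "gripper": 0.0}
    - {"ax": 0, "ay": 0, "az": 0, "tx": 0, "ty": 0, "tz": 0, "gripper": 0.0}
    - {"ax": 0, "ay": 0, "az": 0, "tx": 0, "ty": 0, "tz": -15, "gripper": 0.0}
    - {"ax": 0, "ay": 0, "az": 0, "tx": 0, "ty": 0, "tz": -25, "gripper": 0.0}
    - {"ax": 0, "ay": 0, "az": 0, "tx": -20, "ty": 30, "tz": -20, "gripper": 0.0}
    - {"ax": 0, "ay": 0, "az": 0, "tx": -20, "ty": 30, "tz": -20, "gripper": 0.0}
    - {"ax": 0, "ay": 0, "az": 0, "tx": -20, "ty": 30, "tz": -20, "gripper": 0.0}
    - {"ax": 0, "ay": 0, "az": 0, "tx": -10, "ty": 38, "tz": 0, "gripper": 0.0}
    - {"ax": 0, "ay": 0, "az": 0, "tx": -10, "ty": 38, "tz": 0, "gripper": -0.4}
    - {"ax": 0, "ay": 0, "az": 0, "tx": -10, "ty": 38, "tz": 0, "gripper": -0.6}
    - {"ax": 0, "ay": 0, "az": 0, "tx": -10, "ty": 38, "tz": 0, "gripper": -0.6}
    - {"ax": 0, "ay": 0, "az": 0, "tx": 0, "ty": 38, "tz": 0, "gripper": -0.6}

```text
t: 14.9
position: [0.5135, -0.1024, 0.0772]
tool_rot: [0.0, 0.999, 0.052, -0.0]
force: [1.7, 0.6, -0.9]
opening: 0.0682
grasp_force: 0.0
```

```bash
python3 d.py 0.484 -0.195 0.05 0.053; python3 -c "
from h import *
s=eyes.snapshot('side');t=eyes.snapshot('top');cv2.imwrite('pics/s9r.png',s);cv2.imwrite('pics/t9r.png',t)
a=cv2.resize(s[195:255,300:360],None,fx=6,fy=6,interpolation=2);b=cv2.resize(t[175:235,250:320],None,fx=6,fy=6,interpolation=2)
cv2.imwrite('pics/v9.png',np.hstack([a,b]))"
```

```text
t 14.9 pos [ 0.5135 -0.1024  0.0772] F [ 1.7  0.6 -0.9] open 0.0682 grip 0.0 q [-0.3   0.08  1.61 -0.    1.45  1.16]
shift in present axes [-39.   89.   27.2] in goal axes [-34.4  90.9  27.2] turn [0.0002 0.0003 0.0516]
```

View pics/v9.png

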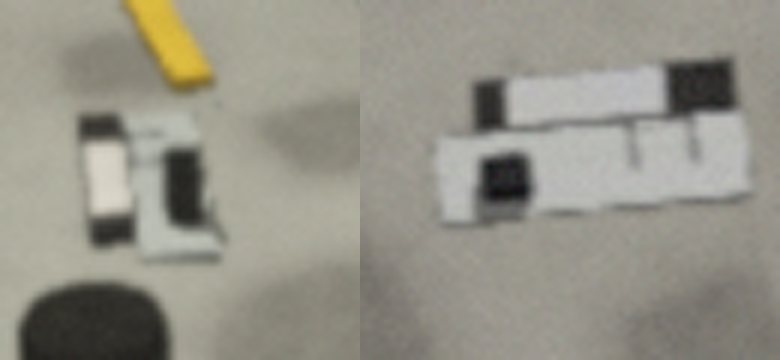

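The rule lies flat against the bar with both lines beside it (top ~(355,196) and (366,195)). I'll check it numerically by comparing the rule's robot-side edge with the bar's far edge.

```bash
cat > f.py <<'E'
from h import *
import sys
t=cv2.imread(sys.argv[1])
def edge(c0,c1,r0,r1,z,sign):
    # subpixel row of half-level crossing per column -> world line
    P=[]
    for c in range(c0,c1):
        col=t[r0(c):r1(c),c,0].astype(float);g=np.gradient(cv2.GaussianBlur(col[:,None],(1,3),0)[:,0])*sign
        i=int(np.argmax(g))
        if 0<i<len(g)-1:
            d=.5*(g[i-1]-g[i+1])/(g[i-1]-2*g[i]+g[i+1]+1e-9);P.append(plane("top",(c,r0(c)+i+d),z)[:2])
    P=np.array(P);k=np.polyfit(P[:,1],P[:,0],1)
    for _ in range(3):
        e=P[:,0]-np.polyval(k,P[:,1]);m=abs(e)<.002;k=np.polyfit(P[m,1],P[m,0],1)
    return k,len(P),m.sum()
lin=lambda a,b,c0,c1:(lambda c:int(round(a+(b-a)*(c-c0)/(c1-c0))))
# crop (x-360)/6+250, y/6+175
kr=edge(268,312,lin(208,203,265,314),lin(217,212,265,314),.005,-1)
kb=edge(276,303,lin(184,182,272,311),lin(193,190,272,311),.008,+1)
print("rule robot edge yaw",-np.arctan(kr[0][0]),kr[1:],"bar far edge (strip) yaw",-np.arctan(kb[0][0]),kb[1:])
for y in(.10,.15,.20):print(y,"dist",(np.polyval(kb[0],y)-np.polyval(kr[0],y))*np.cos(.1)*1000, np.polyval(kr[0],y))
# rule/bar boundary dark line is bar side; rule ends
g=t[200,255:325,0].astype(int);print(g)
E
python3 f.py pics/t9r.png; for r in 0; do python3 - <<'E'
import cv2
t=cv2.imread("pics/t9r.png")
for r in (197,199):print(t[r,284:312,0])
E
done
```

```text
rule robot edge yaw 0.09650571541060557 (37, np.int64(36)) bar far edge (strip) yaw 0.09061384539727314 (26, np.int64(25))
0.1 dist 54.535245350209294 0.5799564681538495
0.15 dist 54.83094885777694 0.5751161465036437
0.2 dist 55.12665236534447 0.570275824853438
[143 143 145 146 145 142 136 149 175 178 182 182 182 182 177 169 161 153
 137 125 112 122 140 164 180 183 184 180 180 180 183 181 182 181 181 181
 177 180 177 165 146 157 174 183 181 180 179 182 176 166 142 150 174 182
 184 185 183 185 183 168 146 138 142 141 137 135 138 131 135 132]
[180 179 180 176 183 181 183 182 180 175 157 150 168 178 179 179 183 182
 178 178 163 153 174 181 181 182 182 178]
[182 179 180 184 179 180 183 183 182 176 162 146 164 177 178 178 177 179
 178 174 161 142 152 176 182 181 181 181]
```

Emit:
step_arm:
  moves:
    - {"ax": 0, "ay": 0, "az": 0, "tx": -13, "ty": 29.7, "tz": 0, "gripper": -0.6}
    - {"ax": 0, "ay": 0, "az": 0, "tx": -13, "ty": 29.7, "tz": 0, "gripper": -0.6}
    - {"ax": 0, "ay": 0, "az": 0, "tx": -13, "ty": 29.7, "tz": 0, "gripper": -0.6}
    - {"ax": 0, "ay": 0, "az": 0.052, "tx": 0, "ty": 0, "tz": 25, "gripper": -0.5}
    - {"ax": 0, "ay": 0, "az": 0, "tx": 0, "ty": 0, "tz": 0, "gripper": -0.5}
    - {"ax": 0, "ay": 0, "az": 0, "tx": 0, "ty": 0, "tz": 0, "gripper": -0.5}
    - {"ax": 0, "ay": 0, "az": 0, "tx": 0, "ty": 0, "tz": 0, "gripper": -0.5}

```text
t: 15.58
position: [0.4859, -0.1923, 0.0522]
tool_rot: [-0.0, 1.0, 0.028, -0.0]
force: [0.9, -0.3, -0.4]
opening: 0.0641
grasp_force: 0.0
```

```bash
python3 d.py 0.484 -0.195 -0.020 0.053; python3 -c "
from h import *
a=plane('top',(294.9,198),.005);b=plane('top',(305.0,198),.005);print('marks',a,b)
s=eyes.snapshot('side');t=eyes.snapshot('top');cv2.imwrite('pics/s10r.png',s);cv2.imwrite('pics/t10r.png',t)
a=cv2.resize(s[130:200,320:400],None,fx=5,fy=5,interpolation=2);b=cv2.resize(t[205:295,400:470],None,fx=5,fy=5,interpolation=2)
o=np.zeros((450,750,3),np.uint8);o[:350,:400]=a;o[:,400:]=b;cv2.imwrite('pics/v10.png',o)"
```

```text
t 15.58 pos [ 0.4859 -0.1923  0.0522] F [ 0.9 -0.3 -0.4] open 0.0641 grip 0.0 q [-0.49  0.1   1.64  0.    1.4   1.03]
shift in present axes [-2.   2.6 72.2] in goal axes [-2.   2.6 72.2] turn [-0.0006  0.0002  0.002 ]
marks [0.60183734 0.13723435 0.005     ] [0.60197824 0.11198379 0.005     ]
```

View pics/v10.png

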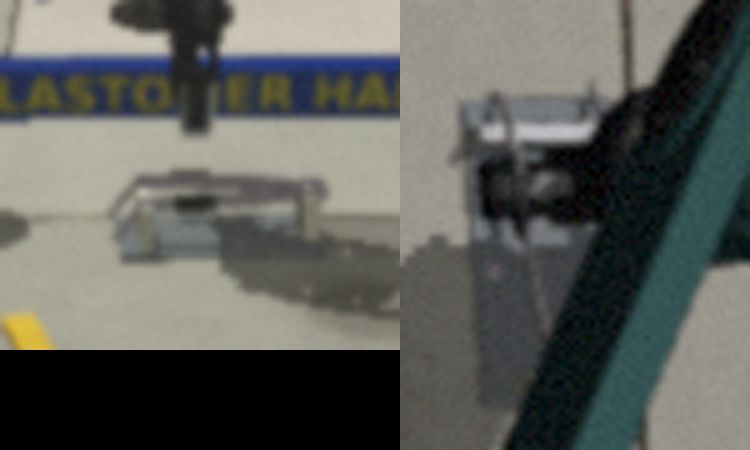

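The side view shows the fingers over the pads (crop column ~195 for both). I'll go down around them. The ten views are now used, so from here I work by numbers.

Emit:
step_arm:
  moves:
    - {"ax": 0, "ay": 0, "az": 0, "tx": -2, "ty": 2.6, "tz": 20, "gripper": -0.45}
    - {"ax": 0, "ay": 0, "az": 0, "tx": 0, "ty": 0, "tz": 15, "gripper": -0.45}
    - {"ax": 0, "ay": 0, "az": 0, "tx": 0, "ty": 0, "tz": 15, "gripper": -0.45}
    - {"ax": 0, "ay": 0, "az": 0, "tx": 0, "ty": 0, "tz": 12, "gripper": -0.45}
    - {"ax": 0, "ay": 0, "az": 0, "tx": 0, "ty": 0, "tz": 10, "gripper": -0.45}
    - {"ax": 0, "ay": 0, "az": 0, "tx": 0, "ty": 0, "tz": 0, "gripper": -0.45}
    - {"ax": 0, "ay": 0, "az": 0, "tx": 0, "ty": 0, "tz": 0, "gripper": -0.45}
    - {"ax": 0, "ay": 0, "az": 0, "tx": 0, "ty": 0, "tz": 0, "gripper": -0.45}
  squeeze: 30

```text
t: 16.35
position: [0.4846, -0.1964, -0.0189]
tool_rot: [0.0, 1.0, 0.027, 0.001]
force: [-0.3, -0.0, -0.4]
opening: 0.0623
grasp_force: 0.0
```

```bash
python3 d.py 0.484 -0.195 -0.020 0.053
python3 - <<'E'
from h import *
s=eyes.snapshot('side');cv2.imwrite('pics/s11r.png',s)
for z in (.0166,.0266,.0356,.0446):print(z,proj("side",(.484,-.154,z)).round(1))
for r in range(150,184,2):print(r,s[r,345:375].mean(1).astype(int))
E
```

```text
t 16.35 pos [ 0.4846 -0.1964 -0.0189] F [-0.3 -0.  -0.4] open 0.0623 grip 0.0 q [-0.49  0.17  1.72 -0.    1.25  1.02]
shift in present axes [-0.5 -1.4  1.1] in goal axes [-0.5 -1.4  1.1] turn [ 0.001  -0.0016  0.0001]
0.0166 [358.  177.6]
0.0266 [358.1 175. ]
0.0356 [358.1 172.7]
0.0446 [358.2 170.3]
150 [54 59 69 73 66 64 67 64 45 37 37 37 35 41 50 51 52 44 46 58 67 74 68 63
 58 57 59 71 73 65]
152 [65 64 67 71 72 73 70 65 45 38 38 36 33 37 44 50 48 41 45 63 66 72 72 69
 68 67 66 67 70 65]
154 [158 158 161 159 158 161 157 140  82  42  38  35  34  37  42  47  45  43
  72 124 153 159 159 160 159 158 159 156 159 156]
156 [172 174 173 174 174 175 171 155 100  53  38  37  35  37  37  40  41  45
  78 135 167 174 173 172 174 171 171 171 170 170]
158 [176 176 176 175 175 175 175 172 144  81  42  41  37  35  36  39  38  45
  76 134 167 174 172 174 173 172 172 172 171 172]
160 [176 174 173 175 171 174 171 170 148  81  41  38  37  38  64  90  67  49
  90 149 168 169 168 171 169 171 170 171 172 172]
162 [174 175 173 172 172 173 172 170 149  81  41  38  34  42  68  92  65  50
  92 152 165 168 16
[... 600 characters left out ...]
 40  48  66  92
 114 129 132 139 140 140 143 142 143 144 145 147]
174 [108 105 104 109 112 115 122 126 123 123 117  92  73  62  61  66  69  73
  73  72  73  78  83  88 104 106 107 107 108 105]
176 [110 114 113 109 112 108 112 122 123 122 123 119 117 112  95  79  72  70
  71  70  71  70  71  70  72  70  72  71  71  71]
178 [122 124 117 114 108  99  89 105 110 112 112 110 107  99  79  74  71  69
  73  69  71  72  78  76  72  70  71  70  68  71]
180 [111 111 107 105  96  85  82  96 102 106 106 100  82  74  74  72  74  70
  74  76  74  75  75  76  73  76  74  75  73  75]
182 [113 114 114 112 112 113 115 122 133 142 153 154 143 128 113  96  91  88
  86  86  86  86  89  84  86  87  86  83  87  87]
```

Emit:
step_arm:
  moves:
    - {"ax": 0, "ay": 0, "az": 0, "tx": 0, "ty": -1.2, "tz": 3, "gripper": -0.3}
    - {"ax": 0, "ay": 0, "az": 0, "tx": 0, "ty": 0, "tz": 0, "gripper": -0.2}
    - {"ax": 0, "ay": 0, "az": 0, "tx": 0, "ty": 0, "tz": 0, "gripper": -0.1}
    - {"ax": 0, "ay": 0, "az": 0, "tx": 0, "ty": 0, "tz": 0, "gripper": 0.0}
    - {"ax": 0, "ay": 0, "az": 0, "tx": 0, "ty": 0, "tz": 0, "gripper": 0.05}
    - {"ax": 0, "ay": 0, "az": 0, "tx": 0, "ty": 0, "tz": 0, "gripper": 0.1}
    - {"ax": 0, "ay": 0, "az": 0, "tx": 0, "ty": 0, "tz": 0, "gripper": 0.1}
    - {"ax": 0, "ay": 0, "az": 0, "tx": 0, "ty": 0, "tz": 0, "gripper": 0.1}
    - {"ax": 0, "ay": 0, "az": 0, "tx": 0, "ty": 0, "tz": 0, "gripper": 0.1}
    - {"ax": 0, "ay": 0, "az": 0, "tx": 0, "ty": 0, "tz": 0, "gripper": 0.1}
  squeeze: 40

```text
t: 17.23
position: [0.4849, -0.1954, -0.0211]
tool_rot: [0.001, 1.0, 0.026, 0.001]
force: [-0.7, 0.0, 6.9]
opening: 0.0389
grasp_force: 9.9
```

Emit:
step_arm:
  moves:
    - {"ax": 0, "ay": 0, "az": 0, "tx": 0, "ty": 0, "tz": 0, "gripper": 0.12}
    - {"ax": 0, "ay": 0, "az": 0, "tx": 0, "ty": 0, "tz": 0, "gripper": 0.12}
    - {"ax": 0, "ay": 0, "az": 0, "tx": 0, "ty": 0, "tz": 0, "gripper": 0.12}
    - {"ax": 0, "ay": 0, "az": 0, "tx": 0, "ty": 0, "tz": -5, "gripper": 0.12}
    - {"ax": 0, "ay": 0, "az": 0, "tx": 0, "ty": 0, "tz": -8, "gripper": 0.12}
    - {"ax": 0, "ay": 0, "az": 0, "tx": 0, "ty": 0, "tz": -12, "gripper": 0.12}
    - {"ax": 0, "ay": 0, "az": 0, "tx": 0, "ty": 0, "tz": -15, "gripper": 0.12}
    - {"ax": 0, "ay": 0, "az": 0, "tx": 0, "ty": 0, "tz": -15, "gripper": 0.12}
    - {"ax": 0, "ay": 0, "az": 0, "tx": 0, "ty": 0, "tz": -15, "gripper": 0.12}
    - {"ax": 0, "ay": 0, "az": 0, "tx": 0, "ty": 0, "tz": -10, "gripper": 0.12}
    - {"ax": 0, "ay": 0, "az": 0, "tx": 0, "ty": 0, "tz": 0, "gripper": 0.12}
    - {"ax": 0, "ay": 0, "az": 0, "tx": 0, "ty": 0, "tz": 0, "gripper": 0.12}
    - {"ax": 0, "ay": 0, "az": 0, "tx": 0, "ty": 0, "tz": 0, "gripper": 0.12}

```text
t: 18.32
position: [0.483, -0.1946, 0.0563]
tool_rot: [-0.0, 1.0, 0.026, -0.001]
force: [-0.6, 0.4, -0.7]
opening: 0.0377
grasp_force: 8.1
```

```bash
python3 d.py 0.484 -0.195 0.06 0.053
python3 - <<'E'
from h import *
t=eyes.snapshot('top');s=eyes.snapshot('side');cv2.imwrite('pics/t12r.png',t);cv2.imwrite('pics/s12r.png',s)
# expected tip places: tweezers origin at TCP offset; tips 58 ahead, 20 below legs
p=ctrl.sense()["position"]+[0,0,.0366+.019-.003]; print("grip centre",p)
Rz=np.array([[np.cos(.053),-np.sin(.053),0],[np.sin(.053),np.cos(.053),0],[0,0,1]])
for n in("top","side"):
  for q in((58,12.5,-26),(58,-12.5,-26),(58,15.5,-26),(40,14,0),(0,19,0),(-86,0,0)):print(n,q,proj(n,p+Rz@(np.array(q)/1000.)).round(1))
E
```

```text
t 18.32 pos [ 0.483  -0.1946  0.0563] F [-0.6  0.4 -0.7] open 0.0377 grip 8.1 q [-0.49  0.09  1.64 -0.    1.41  1.03]
shift in present axes [ 1.   0.5 -3.7] in goal axes [ 1.   0.5 -3.7] turn [-0.0007  0.0013 -0.0002]
grip centre [ 0.48273432 -0.19441449  0.10837357]
top (58, 12.5, -26) [429.6 220.3]
top (58, -12.5, -26) [440.3 219.8]
top (58, 15.5, -26) [428.3 220.4]
top (40, 14, 0) [432.5 227.1]
top (0, 19, 0) [431.8 245. ]
top (-86, 0, 0) [443.7 283.5]
side (58, 12.5, -26) [342.2 158. ]
side (58, -12.5, -26) [341.6 155.6]
side (58, 15.5, -26) [342.2 158.3]
side (40, 14, 0) [347.3 151. ]
side (0, 19, 0) [358.8 151.1]
side (-86, 0, 0) [382.2 148.6]
```

Emit:
step_arm:
  moves:
    - {"ax": 0, "ay": 0, "az": 0, "tx": 2.9, "ty": -12, "tz": 0, "gripper": 0.12}
    - {"ax": 0, "ay": 0, "az": 0, "tx": 5.3, "ty": -22, "tz": 0, "gripper": 0.12}
    - {"ax": 0, "ay": 0, "az": 0, "tx": 7.5, "ty": -31, "tz": 0, "gripper": 0.12}
    - {"ax": 0, "ay": 0, "az": 0, "tx": 7.5, "ty": -31, "tz": 0, "gripper": 0.12}
    - {"ax": 0, "ay": 0, "az": 0, "tx": 7.5, "ty": -31, "tz": 0, "gripper": 0.12}
    - {"ax": 0, "ay": 0, "az": 0, "tx": 7.5, "ty": -31, "tz": 0, "gripper": 0.12}
    - {"ax": 0, "ay": 0, "az": 0, "tx": 7.5, "ty": -31, "tz": 0, "gripper": 0.12}
    - {"ax": 0, "ay": 0, "az": 0, "tx": 7.5, "ty": -31, "tz": 0, "gripper": 0.12}
    - {"ax": 0, "ay": 0, "az": 0, "tx": 7.5, "ty": -31, "tz": 0, "gripper": 0.12}
    - {"ax": 0, "ay": 0, "az": 0, "tx": 7.5, "ty": -31, "tz": 0, "gripper": 0.12}
    - {"ax": 0, "ay": 0, "az": 0, "tx": 4.8, "ty": -20, "tz": 0, "gripper": 0.12}
    - {"ax": 0, "ay": 0, "az": 0, "tx": 1.9, "ty": -8, "tz": 0, "gripper": 0.12}
    - {"ax": 0, "ay": 0, "az": -0.024, "tx": 0, "ty": 0, "tz": 10, "gripper": 0.12}
    - {"ax": 0, "ay": 0, "az": -0.024, "tx": 0, "ty": 0, "tz": 15, "gripper": 0.12}
    - {"ax": 0, "ay": 0, "az": 0, "tx": 0, "ty": 0, "tz": 15, "gripper": 0.12}
    - {"ax": 0, "ay": 0, "az": 0, "tx": 0, "ty": 0, "tz": 10, "gripper": 0.12}
    - {"ax": 0, "ay": 0, "az": 0, "tx": 0, "ty": 0, "tz": 0, "gripper": 0.12}
    - {"ax": 0, "ay": 0, "az": 0, "tx": 0, "ty": 0, "tz": 0, "gripper": 0.12}
    - {"ax": 0, "ay": 0, "az": 0, "tx": 0, "ty": 0, "tz": 0, "gripper": 0.12}

```text
t: 20.0
position: [0.5425, 0.118, 0.0076]
tool_rot: [0.0, 0.999, 0.05, 0.0]
force: [-0.1, 0.5, -0.6]
opening: 0.0377
grasp_force: 8.1
```

```bash
python3 d.py 0.5418 0.1186 -0.0206 0.10
cat > g.py <<'E'
from h import *
p=ctrl.sense()["position"];off=.0331
t=eyes.snapshot('top');s=eyes.snapshot('side');cv2.imwrite('pics/tA.png',t);cv2.imwrite('pics/sA.png',s)
a=.10;Rz=np.array([[np.cos(a),-np.sin(a)],[np.sin(a),np.cos(a)]])
for q in((58,12.5),(58,-12.5)):
  X=np.array([*(p[:2]+Rz@(np.array(q)/1000.)),p[2]+off]);print("tip exp",X.round(4),"top",proj("top",X).round(1),"side",proj("side",X).round(1))
b=cv2.imread("pics/t9r.png");c=cv2.imread("pics/s9r.png")
for n,x,y,w,h in(("top",284,180,32,34),):
  print(n,"rows",y,"cols",x);A=t[y:y+h,x:x+w].mean(2).astype(int);print("\n".join(f"{y+i} "+" ".join(f"{v:3d}" for v in r) for i,r in enumerate(A)))
A=s[190:236,305:340].mean(2).astype(int);print("side cols 305");print("\n".join(f"{190+i} "+" ".join(f"{v:3d}" for v in r) for i,r in enumerate(A)))
E
python3 g.py
```

```text
t 20.0 pos [0.5425 0.118  0.0076] F [-0.1  0.5 -0.6] open 0.0377 grip 8.1 q [ 0.11  0.21  1.61 -0.    1.32  1.58]
shift in present axes [-0.7 -0.6 28.2] in goal axes [-0.7 -0.6 28.2] turn [ 0.0002 -0.0009  0.0001]
tip exp [0.599  0.1363 0.0407] top [294.7 197. ] side [324.1 210.4]
tip exp [0.6015 0.1114 0.0407] top [305.  196.1] side [323.4 206.4]
top rows 180 cols 284
180  69  67  56  54  53  53  46  44  43  43  45  39  42  42  49  40  45  43  39  43  47  42  48  45  50  48  50  52  48  48  50  51
181  41  41  36  49  44  43  46  46  46  42  50  48  46  49  45  46  45  49  49  52  49  48  49  47  54  50  55  54  53  54  57  53
182  46  47  47  47  48  51  49  55  51  54  51  50  46  55  50  54  46  54  52  53  53  57  51  52  54  54  52  54  56  52  56  49
183  53  53  52  51  52  47  55  50  50  52  52  51  57  57  56  54  54  57  53  55  54  54  57  55  54  59  52  56  58  56  54  56
184  52  58  48  53  52  51  53  57  55  52  55  54  55  53  56  56  53  52  57  54  57  56  56  55  51  57  59  57  57  59  59  55
185  48  54  55  54  53  55  53  54  57  51  55  56  55  56  51  55 
[... 9697 characters left out ...]
 176 175 174 174 162 131 111 103  96  89  85  83  80 117 176 190 190 185 162  94  54  46  44  48  68 100 123 150 167 172 172
232 173 174 174 176 174 174 170 170 160 129  88  67  62  58  59  58  65 114 176 190 190 188 174 132 109  87  77  80  90 107 115 131 162 173 173
233 176 177 175 176 175 172 169 169 162 131  80  58  52  51  49  51  58 112 179 191 191 191 184 178 167 147 138 139 137 140 133 127 150 168 172
234 175 176 175 175 175 175 172 171 166 137  81  50  46  48  54  55  67 115 175 191 190 191 191 190 189 184 181 182 181 179 165 138 140 163 170
235 176 174 177 179 176 176 173 173 171 153 104  73  74  83  99 105 108 132 171 189 192 192 190 190 189 189 191 189 188 187 178 158 145 165 170
```

Side view numbers put the tips at about (325,210) and (325,206). Expected from the grasp geometry is (324,210) and (323,206), so the pose in the hand agrees. I'll do the final descent.

Emit:
step_arm:
  moves:
    - {"ax": 0, "ay": 0, "az": 0, "tx": 0.5, "ty": -0.6, "tz": 8, "gripper": 0.12}
    - {"ax": 0, "ay": 0, "az": 0, "tx": 0, "ty": 0, "tz": 8, "gripper": 0.12}
    - {"ax": 0, "ay": 0, "az": 0, "tx": 0, "ty": 0, "tz": 5, "gripper": 0.12}
    - {"ax": 0, "ay": 0, "az": 0, "tx": 0, "ty": 0, "tz": 4, "gripper": 0.12}
    - {"ax": 0, "ay": 0, "az": 0, "tx": 0, "ty": 0, "tz": 2, "gripper": 0.12}
    - {"ax": 0, "ay": 0, "az": 0, "tx": 0, "ty": 0, "tz": 0, "gripper": 0.12}
    - {"ax": 0, "ay": 0, "az": 0, "tx": 0, "ty": 0, "tz": 0, "gripper": 0.12}
    - {"ax": 0, "ay": 0, "az": 0, "tx": 0, "ty": 0, "tz": 0, "gripper": 0.12}
    - {"ax": 0, "ay": 0, "az": 0, "tx": 0, "ty": 0, "tz": 0, "gripper": 0.12}

```text
t: 20.85
position: [0.5429, 0.1193, -0.0195]
tool_rot: [0.0, 0.999, 0.05, 0.0]
force: [0.8, -0.8, -1.2]
opening: 0.0376
grasp_force: 8.1
```

```bash
python3 d.py 0.5418 0.1186 -0.0206 0.10
python3 - <<'E'
from h import *
p=ctrl.sense()["position"];off=.0331
s=np.mean([eyes.snapshot('side').astype(float) for _ in range(4)],0);c=cv2.imread("pics/s9r.png").astype(float)
a=.10;Rz=np.array([[np.cos(a),-np.sin(a)],[np.sin(a),np.cos(a)]])
for q in((58,12.5),(58,-12.5),(58,15.5),(58,-15.5)):
  X=np.array([*(p[:2]+Rz@(np.array(q)/1000.)),p[2]+off]);print("tip exp",X.round(4),"side",proj("side",X).round(1))
for X in((.6018,.1372,.005),(.602,.112,.005)):print("line",proj("side",X).round(1))
for n,A in(("now",s),("before",c)):
  print(n,"cols 314-340");A=A[204:228,314:341].mean(2).astype(int);print("\n".join(f"{204+i} "+" ".join(f"{v:3d}" for v in r) for i,r in enumerate(A)))
E
```

```text
t 20.85 pos [ 0.5429  0.1193 -0.0195] F [ 0.8 -0.8 -1.2] open 0.0376 grip 8.1 q [ 0.11  0.24  1.64 -0.    1.26  1.58]
shift in present axes [-1.2  0.6  1.1] in goal axes [-1.2  0.6  1.1] turn [ 0.0001 -0.0009  0.0008]
tip exp [0.5993 0.1376 0.0136] side [324.1 219. ]
tip exp [0.6018 0.1127 0.0136] side [323.4 214.8]
tip exp [0.599  0.1406 0.0136] side [324.2 219.5]
tip exp [0.6021 0.1097 0.0136] side [323.4 214.3]
line [323.3 221.5]
line [323.5 217.2]
now cols 314-340
204 135 132 132 132 132 133 134 135 134 132 125 114 124 152 160 159 149 138 139 139 138 142 142 138 137 114  82
205 133 133 133 133 133 134 134 135 135 133 133 124 119 143 153 153 135 116 108 108 106 106 106 104 103  96  80
206 134 135 135 133 134 134 135 134 134 134 134 130 121 124 137 141 119  97  94  92  91  91  92  94  93  89  79
207 134 135 135 133 132 133 134 134 133 133 134 134 127 115 123 122 102  92  92  93  92  96 102 105 100  91  75
208 137 135 134 132 132 134 134 135 135 136 136 136 132 118 111 100  93  99 109 107 102 108 121 123 117  99  71
209 137 136 136 134 136 137 139 139 139 139 139 137 132 118 101  93
[... 4068 characters left out ...]
 152 163 166 165 163 162 158
222 174 201 206 207 204 201 183 142 145 159 162 156 141  98  51  42  39  43  63 108 146 160 166 166 165 161 162
223 172 199 206 205 205 202 188 156 163 174 176 171 157 106  52  40  39  44  53  90 133 160 168 167 167 165 164
224 162 194 206 207 204 201 190 165 174 180 182 180 162 108  53  38  37  38  49  84 133 160 165 165 166 166 165
225 160 190 205 206 206 203 191 170 179 181 182 179 162 105  55  39  39  39  51  89 139 162 167 167 166 164 166
226 153 188 206 207 207 206 199 182 178 181 180 179 162 107  56  43  38  42  52  95 150 163 167 166 166 164 167
227 152 187 207 210 209 208 203 189 167 175 181 180 162 109  53  39  41  42  52  98 157 159 163 166 166 165 165
```

In the side view the tips end at about (324.5,219) and (324.5,214.5), matching the predictions. They are about 8 mm above the rule and within 1 mm of the lines at rows 221.5 and 217. The opening is 37.6 mm, which gives a gap of about 25 mm. I'll hand in.

```bash
python3 -c "
from plant import order
print(order.close_job())"
```

```text
the job is handed in; nothing more can be done
None
```

I handed the job in at about 21 s of the 51 s, with no verdict returned: the rule lies flush against the bar and released, and the tweezers are held steady at a gap of about 25 mm (from the finger opening), tips about 8 mm above the two lines.

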